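Second spring clamp on a panel easel

TASK

The thin panel standing on the table easel is clamped to the backboard on one side only. Pick up the loose spring clamp, squeeze it wide open and slip it over the free side edge, half way up the panel and square to the edge, pushing it gently home until its throat rests against the backboard's edge while you still hold it open. Then let go so that it grips panel and backboard together, without shoving the easel or the panel out of place or disturbing the other loose things on the table.

Things in the scene. Friction and masses are not known exactly. Their poses are not given: they have to be found in the camera images.
- clip: Loose black nylon spring clamp, orange handle grips and jaw pads, 150 mm long, 28 mm thick, 0.11 kg, lying on its side, hinge pin upright. Origin: on the pin axis, at the underside. x: along its middle line, from handles to jaws; y: the way the jaws open; z: along the pin, up. Jaw pads at x = 52 to 72 mm.
- clip_grip (a point): Where the fingers squeeze: on the loose clamp's middle line between its handles, 55 mm behind the pin, half way up the 28 mm thickness. Here the handles are 61 mm wide outside at rest (72 mm at their ends, 20 mm further back) and 32 mm squeezed to the stop, when their outer faces are flat and parallel to x. Squeezing takes 11 N to start, 18 N at the stop. Axes as clip.
- clip_jaw (a joint): Angle each arm of the loose clamp is opened, rad: 0 jaw tips touching (sprung shut), 0.25 at the stop (handles fully squeezed, pads 36 mm apart at the tips). Gripping 18 mm it reads 0.125.
- throat: Rubber throat pad of the loose clamp between its jaw roots; origin: middle of the pad's face, 22 mm from the pin towards the jaws, half way up the 28 mm thickness: what meets the edge when the clamp is pushed home. Axes as clip.
- panel: Thin white-primed plywood panel with patches of brown paper, 270 wide, 270 high, 6 mm thick, loose on the easel's ledge against the backboard, leaning back 0.42 rad from upright towards the robot. Origin: middle of its lower edge and of its thickness; x: out of its front; y: along the ledge (the other clamp is on the +y side, the free edge on the -y side); z: up the slope.
- easel: Wooden table easel, 250 mm deep, 212 wide, with its backboard; 1.7 kg, standing loose: it slides if pushed with much over 10 N. Origin: on the table, middle of its width, 140 mm from the foot's rear; x: the way the panel faces; y: along the ledge; z: up.
- ledge (a point): On the easel, middle of the ledge behind the panel. The plywood backboard here is 12 mm thick behind the panel (18 mm with it, centred 6 mm behind the panel's own mid-plane), 300 mm wide, but sits up to 12 mm off centre either way: its free edge is 138 to 162 mm to -y of the easel's middle, always proud of the panel, and must be seen or felt for. Its back is bare within 60 mm of the edge.
- dish: White ceramic dish, 96 mm across, 22 mm high; origin under its centre.
- tape_roll: Roll of tan paper tape lying flat, 94 mm across, 24 mm high; origin under its centre.
- bowl: Brown papier-mache bowl, 180 mm across, 80 mm high; origin under its centre.
- brush: Wooden paste brush, 200 mm long, lying on the table beyond the easel; origin under its middle.
- spatula: Wooden spatula, 260 mm long, lying on the table at the robot's left; origin under its middle.
Not all that is in view belongs to the job. Of the things that look like the clip, take the one that is farthest from the robot's base at the start.

How it is judged:
On the way:
1. the clamp, still squeezed open, is pushed home on the free edge: its throat presses on the backboard's edge (value of joint clip_jaw above 0.17 rad and y of throat in the frame of panel between -0.168 and -0.132 m and z of throat in the frame of panel between 0.115 and 0.155 m and angle between the z axis of clip and the z axis of panel, either way round below 0.14 rad and contact force between throat and easel above 0.8 N), for 0.1 s.
At the end, for the whole second after the job is handed in: The clamp grips panel and backboard together on the free edge where it was pushed home: half way up the panel to 20 mm, square to the edge to 8 degrees, pressing on both (over 3 N), at rest and released; the panel and the easel within 6 mm of where they stood (y of throat in the frame of panel between -0.168 and -0.132 m and z of throat in the frame of panel between 0.115 and 0.155 m and angle between the z axis of clip and the z axis of panel, either way round below 0.14 rad and value of joint clip_jaw between 0.1 and 0.15 rad and contact force between clip and panel above 3 N and contact force between clip and easel above 3 N and linear speed of clip below 0.02 m/s and distance of each of panel, easel from where it was at the start of the episode below 0.006 m); the robot touches nothing.
It fails at once if the panel is shoved more than 10 mm (distance of panel from where it was at the start of the episode above 0.01 m).
It fails at once if the easel is shoved more than 10 mm (distance of easel from where it was at the start of the episode above 0.01 m).
It fails at once if another loose thing on the table is moved more than 25 mm (distance of any of dish, tape_roll, bowl, brush, spatula from where it was at the start of the episode above 0.025 m).
It also fails if it takes over 42 s, if anything falls off the work surface, if the arm or the gripper's body presses on something with over 40 N, if the wrist force passes 120 N, or if a joint passes its speed limit or range.

ROBOT

A 6-joint arm with a two-finger parallel gripper is mounted at the origin on the work surface. World frame = base frame: x ahead of the robot, y to its left, z up, the work surface at z = 0. Lengths are in m, angles in rad, forces in N, time in s.
With the tool pointing down it reaches from about 0.325 to 0.85 m from the base axis. Payload 15.5 kg.
Tool frame: the origin (TCP) lies at the very end of the fingers, on their centre line; the grasp point (between the pads) lies arm.grip_point_offset behind it (arm.grip_point_offset is the distance from the TCP to the grasp point, in m); z points along the fingers, x is the direction in which the jaws open and shut, and the axes are right-handed (so a half turn about z gives the same grasp; the last joint's range is limited). The gripper opens to 91 mm and grips with 3 to 60 N. Pads are 32 mm wide; open, the fingers measure 118 mm over their backs; the gripper's body (76 mm by 178 mm) begins 60 mm behind the grasp point.
Start: joints at [-1.375, 0.494, 1.345, -0, 1.302, -0.096], TCP at [0.18, -0.599, 0.189] pointing down, gripper open.
Joint ranges: [-2.91, 2.91], [-0.82, 2.16], [0.22, 2.67], [-1.22, 4.37], [0.12, 2.79], [-3.08, 3.08]. Speed limits (rad/s): [1.89, 1.89, 2.57, 3.01, 3.01, 3.01].

INTERFACE

Orientations are given as a unit quaternion [w, x, y, z].
In Python, from bench import arm, eyes, ticket gives the robot as it stands. The module is installed in compiled form; this text tells all that it offers.
- The arm moves only by the tool step_arm, never from a script. Its argument "targets" is a list of rows, each an object with "slide": the shift along the tool's x, y, z in m, a list of three; "rot": the turn, a rotation vector about the tool's x, y, z in degrees, a list of three; "gripper": the closure in counts, from 0 (fully open) to 255 (shut). In form: [{"slide": [tx, ty, tz], "rot": [wx, wy, wz], "gripper": gripper}, ...]. A call has 1 to 12 rows; each row shifts and turns the pose as measured when the row begins, along the tool's axes as they then stand; what a row does not reach is not made up. A row lasts 1/10 s, in which the tool goes at most 50 mm and 8.59 degrees, less where a joint would pass 70% of its speed; a pose out of reach is approached as far as the arm can. A call with a gripper value outside its range is refused whole. The fingers move at their own pace and stop on an object; the grip force is fixed at half the most. Time passes only in rows, so rows that do not move let the fingers close. It gives the time, the measured TCP pose, the force and the opening at its end, in the units of the state.
- arm.observe(): the state, without advancing time (a new reading comes with each control period).
- eyes.grab_frame(name): name is "scene" or "top"; returns a dict with "image" (384x512x3 uint8, red, green, blue), "range_z" (384x512 float32, m along the optical axis (not along the pixel's ray), 0 where there is no reading), "intrinsics" (3x3 intrinsics, pixels), "dist" ([k1, k2, p1, p2, k3] as OpenCV has them; the pictures are not rectified), "rvec" (rotation vector, rad) and "tvec" (3), from world to camera coordinates, as OpenCV has them. Camera axes: x right, y down, z forward; pixel columns grow to the right and rows downward; lengths in m; the calibration is good to about 2 mm. A picture is of the moment at which its call begins.
- ticket.finish_job(): hands the job in, once; it reports no verdict.
The state is a dict: "t": time; "joint_positions": joint angles; "joint_vel": joint speeds; "effort": joint torques, N m; "position": TCP position; "eef_rot": TCP orientation; "wrist_force": force on the tool from outside, world axes, zero at the start; "wrist_torque": the same for the moment, N m; "opening": finger opening in m.
Only numpy, scipy, OpenCV 4.12 (cv2) and the standard library are available. Lean on these libraries where they do the work, as an engineer would, in place of code of your own. Each camera call takes 0.05 s, during which the arm holds its last target. There are 200 camera calls.

## Working session

There is one attempt and no reset: what is moved stays moved. The work goes in short steps, Python scripts to look and compute and a tool call to move; the robot and the scene stay as the last step left them, time stands still between calls to the robot, and variables do not carry over. Pictures are saved under pics/ and viewed, and the job is handed in when it is done.

Besides the shell and the picture viewer there is one more tool, called after "Call:" by a JSON object that holds its "op" and its "data". step_arm: Moves the arm, as the interface text tells. Its arguments: {"type":"object","properties":{"targets":{"type":"array","items":{"type":"object","properties":{"slide":{"type":"array","items":{"type":"number"}},"rot":{"type":"array","items":{"type":"number"}},"gripper":{"type":"number"}}}}},"required":["targets"]}

```bash
mkdir -p pics; cat > h.py <<'E'
import numpy as np, cv2
from bench import arm, eyes, ticket
from scipy.spatial.transform import Rotation as R
def cam(f):
    Rm=cv2.Rodrigues(np.array(f["rvec"],float))[0]; return Rm,np.array(f["tvec"],float).ravel()
def cloud(f):
    K,d=np.array(f["intrinsics"]),np.array(f["dist"]); h,w=f["range_z"].shape
    v,u=np.mgrid[:h,:w]; p=cv2.undistortPoints(np.stack([u,v],-1).reshape(-1,1,2).astype(float),K,d).reshape(h,w,2)
    z=f["range_z"]; c=np.dstack([p[...,0]*z,p[...,1]*z,z]); Rm,t=cam(f)
    P=(c-t)@Rm; P[z==0]=np.nan; return P
def ray(f,uv,zp):
    K,d=np.array(f["intrinsics"]),np.array(f["dist"])
    p=cv2.undistortPoints(np.array(uv,float).reshape(-1,1,2),K,d).reshape(-1,2)
    Rm,t=cam(f); o=-Rm.T@t; dr=np.c_[p,np.ones(len(p))]@Rm
    return o+dr*((zp-o[2])/dr[:,2])[:,None]
def save(f,n,crop=None,s=1):
    im=f["image"][...,::-1]
    if crop: im=im[crop[1]:crop[3],crop[0]:crop[2]]
    cv2.imwrite(f"pics/{n}.png",cv2.resize(im,None,fx=s,fy=s,interpolation=cv2.INTER_CUBIC))
E
python3 - <<'E'
from h import *
import pickle
for n in("scene","top"):
    f=eyes.grab_frame(n); save(f,n+"0",s=1.5); pickle.dump(f,open(n+"0.pkl","wb"))
    Rm,t=cam(f); print(n,-Rm.T@t, Rm[2])
print(arm.observe(), arm.grip_point_offset)
E
```

```text
scene [1.1943717  0.33418103 0.92906271] [-0.60692537 -0.25499832 -0.75273996]
top [0.41601071 0.02266807 1.09479925] [ 0.11119744  0.00227275 -0.99379574]
{'t': 0.1, 'joint_positions': array([-1.37451572e+00,  4.94099813e-01,  1.34610977e+00, -3.85513740e-05,
        1.30247934e+00, -9.54963165e-02]), 'joint_vel': array([-0.00037954, -0.00172555, -0.00303379, -0.00042482,  0.00018202,
       -0.0004831 ]), 'effort': array([ 3.36561636e-03, -8.80239201e+01, -3.82544303e+01,  7.09011010e-02,
        4.81744087e-02, -3.34797789e-05]), 'position': array([ 0.17970007, -0.59820539,  0.18839735]), 'eef_rot': array([-3.53789376e-04,  8.02391399e-01, -5.96797907e-01, -4.19083047e-04]), 'wrist_force': array([ 0.49458745,  0.58069316, -0.17092424]), 'wrist_torque': array([-0.04401368,  0.04382225, -0.01648257]), 'opening': 0.09131705767453951} 0.0188
```

View pics/scene0.png

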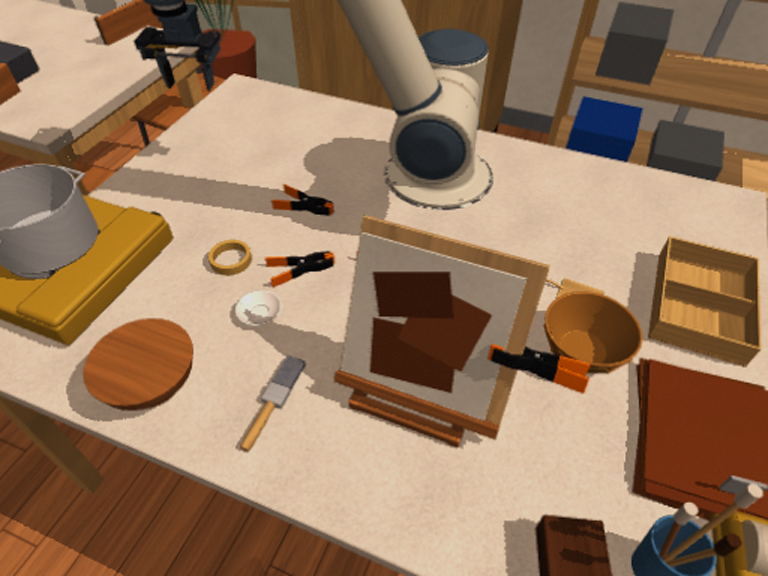

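View pics/top0.png

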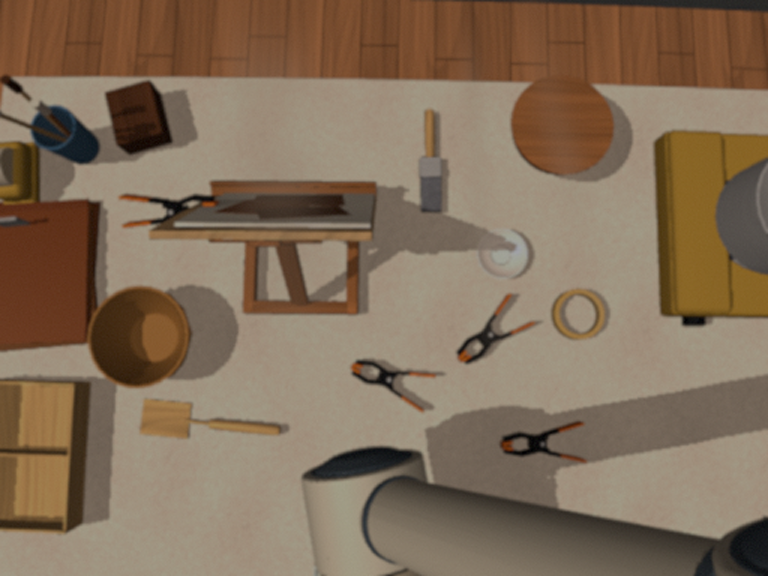

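Three clamps look alike in the top view, at about (490,335), (388,378) and (540,442). A fourth is already on the panel. Next I measure their distances from the base, the easel and the obstacles.

```bash
python3 - <<'E'
from h import *
import pickle
t=pickle.load(open("top0.pkl","rb")); s=pickle.load(open("scene0.pkl","rb"))
for n,c in dict(A=(490,335),B=(388,378),C=(540,442)).items():
    p=ray(t,[(c[0]/1.5,c[1]/1.5)],.02)[0]; print(n,p.round(3),np.hypot(*p[:2]).round(3))
P=cloud(t)
hsv=cv2.cvtColor(t["image"],cv2.COLOR_RGB2HSV)
m=((hsv[...,0]<14)&(hsv[...,1]>170)&(hsv[...,2]>110)).astype(np.uint8)
n,l,st,ce=cv2.connectedComponentsWithStats(m)
for i in range(1,n):
    if st[i,4]>8:
        q=P[l==i]; print(ce[i].round(1),(ce[i]*1.5).round(),st[i,4],np.nanmedian(q,0).round(3), ray(t,[ce[i]],.028)[0].round(3))
save(t,"topA",(290,185,420,255),6); save(t,"topE",(90,110,270,220),4.4); save(s,"sceneE",(215,135,375,300),4)
E
```

```text
A [ 0.449 -0.169  0.02 ] 0.48
B [0.368 0.015 0.02 ] 0.368
C [ 0.258 -0.26   0.02 ] 0.367
[396.7  75.2] [595. 113.] 336 [ 0.852 -0.35   0.084] [ 0.875 -0.371  0.028]
[348.4  87.2] [523. 131.] 257 [ 0.811 -0.216  0.084] [ 0.835 -0.231  0.028]
[399.   96.2] [598. 144.] 102 [ 0.794 -0.354  0.084] [ 0.812 -0.375  0.028]
[ 89.2 131.9] [134. 198.] 24 [0.646 0.422 0.203] [0.692 0.499 0.028]
[138.4 135.9] [208. 204.] 21 [0.639 0.304 0.199] [0.682 0.358 0.028]
[ 90.9 148.9] [136. 223.] 28 [0.609 0.42  0.186] [0.643 0.49  0.028]
[234.4 168.6] [352. 253.] 17 [0.596 0.088 0.022] [0.594 0.087 0.028]
[233.5 198.6] [350. 298.] 90 [0.508 0.086 0.024] [0.511 0.087 0.028]
[335.2 202.1] [503. 303.] 17 [ 0.507 -0.191  0.027] [ 0.507 -0.191  0.028]
[308.9 237.5] [463. 356.] 29 [ 0.408 -0.12   0.026] [ 0.409 -0.12   0.028]
[237.3 245.1] [356. 368.] 22 [0.385 0.074 0.027] [0.385 0.073 0.028]
```

View pics/topA.png

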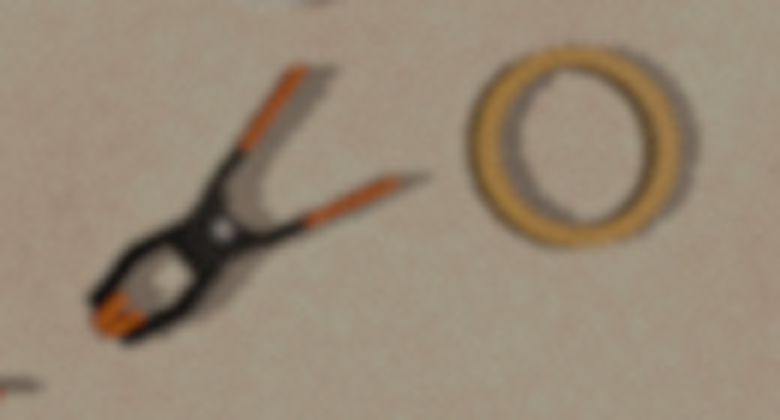

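View pics/topE.png

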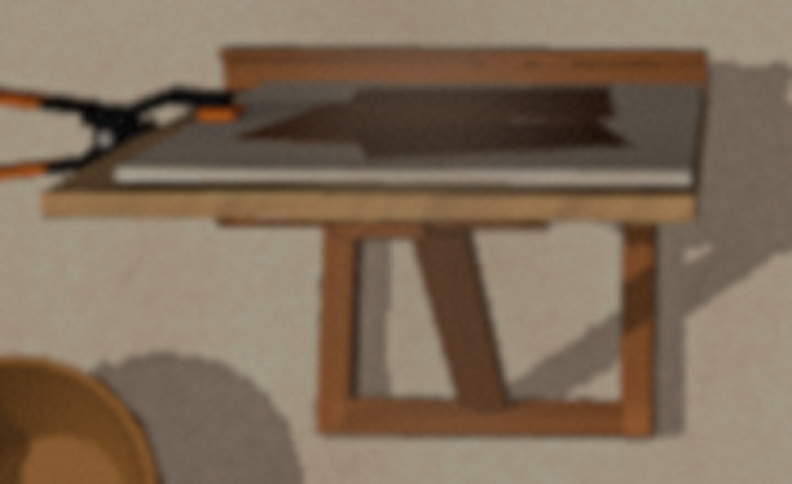

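View pics/sceneE.png

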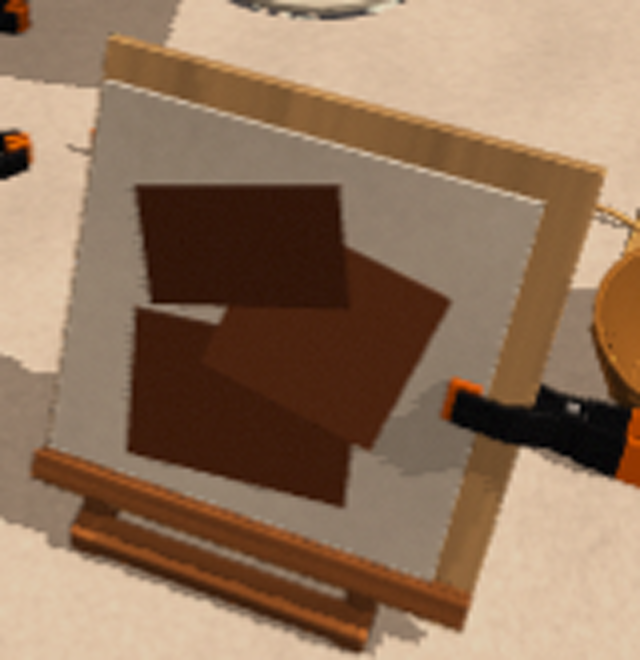

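Clamp A, at about (490,335) in the top view, is 0.480 m from the base. B is at 0.368 m and C at 0.367 m, so A is the one to take. The enlarged crop confirms it is a clamp: pin at crop (222,230), jaws at lower left (120,310), handles at upper right. Next I need the panel frame and the grasp numbers.

```bash
python3 - <<'E'
from h import *
import pickle
t=pickle.load(open("top0.pkl","rb")); s=pickle.load(open("scene0.pkl","rb"))
C=lambda x,y:(290+x/6,185+y/6)
pin=ray(t,[C(222,230)],.028)[0]; hs=ray(t,[C(300,70),C(396,182)],.026); jaw=ray(t,[C(118,315)],.026)[0]
a=hs.mean(0)-jaw; a/=np.linalg.norm(a); ax=-a
print("pin",pin.round(4),"handles",hs.round(4),"jaw",jaw.round(4),"clip yaw deg",np.degrees(np.arctan2(ax[1],ax[0])), "from pin", np.degrees(np.arctan2(*(pin-hs.mean(0))[[1,0]])),np.degrees(np.arctan2(*(jaw-pin)[[1,0]])))
print("lens",np.linalg.norm((pin-hs.mean(0))[:2]),np.linalg.norm((jaw-pin)[:2]),np.linalg.norm(hs[0]-hs[1]))
print("grip",pin[:2]-.055*ax[:2])
P=cloud(s); 
poly=np.array([(215+x/4,135+y/4) for x,y in[(112,100),(530,210),(450,420),(340,520),(65,440)]]).astype(np.int32)
m=np.zeros(P.shape[:2],np.uint8); cv2.fillPoly(m,[poly],1); m&=(P[...,2]>.05)
q=P[m>0]; q=q[~np.isnan(q).any(1)]
for _ in range(5):
    c=np.median(q,0) if _==0 else q.mean(0); n=np.linalg.svd(q-q.mean(0))[2][2]; n*=np.sign(n[0]); d=(q-q.mean(0))@n; print(len(q),d.std()); q=q[abs(d)<2.5*d.std()+1e-4]
c=q.mean(0); print("n",n.round(4),"lean",np.arcsin(n[2]),"yaw",np.degrees(np.arctan2(n[1],n[0])))
y=np.cross([0,0,1],n); y/=np.linalg.norm(y); z=np.cross(n,y)
roi=(slice(135,300),slice(215,375))
L=(P[roi].reshape(-1,3)-c)@np.c_[n,y,z]; im=s["image"][roi].reshape(-1,3)
np.set_printoptions(suppress=True,precision=4)
on=abs(L[:,0])<.02
for z0 in np.arange(-.13,.17,.02):
    k=on&(abs(L[:,2]-z0)<.01); l=L[k]; i=np.argsort(l[:,1])
    print(round(z0,2),"ymin",l[i[:4],1],"x there",l[i[:4],0],"ymax",l[i[-2:],1], l[i[-2:],0])
pickle.dump((c,n,y,z),open("panel.pkl","wb")); print(c,y,z)
# colour silhouettes in raw crop rows
hsv=cv2.cvtColor(s["image"],cv2.COLOR_RGB2HSV)
for v in(160,180,200,220,240): print(v,hsv[v,224:246].tolist())
# depth profile top cam around free corner
T=cloud(t)
for v in (150,153,156,158): print(v,[tuple(T[v,u].round(3)) for u in range(240,254,2)])
E
```

```text
pin [ 0.4486 -0.1689  0.028 ] handles [[ 0.5223 -0.2051  0.026 ]
 [ 0.4719 -0.2489  0.026 ]] jaw [ 0.4094 -0.1222  0.026 ] clip yaw deg 129.90875641707345 from pin 129.88523607178178 129.93794126273983
lens 0.07566477426466406 0.060978963686683575 0.06680076325609914
grip [ 0.48384901 -0.21112345]
8334 0.0015908879531597038
8246 0.0014578909787797713
8190 0.0014270798230812244
8175 0.0014195533920834745
8173 0.0014185713153406125
n [0.9123 0.0095 0.4094] lean 0.4217620199575278 yaw 0.5978608582879732
-0.13 ymin [-0.1349 -0.1337 -0.1321 -0.1319] x there [-0.007  -0.0047 -0.0015 -0.0019] ymax [0.1634 0.1635] [-0.0085 -0.0079]
-0.11 ymin [-0.1352 -0.1347 -0.1315 -0.1313] x there [-0.0085 -0.0059 -0.0029 -0.0009] ymax [0.1636 0.1637] [-0.0078 -0.006 ]
-0.09 ymin [-0.1352 -0.1339 -0.1319 -0.1308] x there [-0.0081 -0.0056 -0.0012  0.0009] ymax [0.1631 0.1633] [-0.0027 -0.0093]
-0.07 ymin [-0.1348 -0.134  -0.1322 -0.1318] x there [-0.0067 -0.0056 -0.0017 -0.0016] ymax [0.1634 0.1636] [-0.0075 -0.007 ]
-0.05 ymin [-0.1348 -0.1341 -0.1322 -0.1316] x there [-0.0064 -0.0053 -0.0012 -0.0017] yma
[... 4034 characters left out ...]
64(0.57), np.float64(0.05), np.float64(0.328)), (np.float64(0.57), np.float64(0.046), np.float64(0.327)), (np.float64(0.572), np.float64(0.042), np.float64(0.319)), (np.float64(0.637), np.float64(0.045), np.float64(-0.002)), (np.float64(0.636), np.float64(0.039), np.float64(0.003))]
158 [(np.float64(0.567), np.float64(0.058), np.float64(0.324)), (np.float64(0.566), np.float64(0.054), np.float64(0.327)), (np.float64(0.566), np.float64(0.05), np.float64(0.327)), (np.float64(0.566), np.float64(0.046), np.float64(0.327)), (np.float64(0.568), np.float64(0.042), np.float64(0.317)), (np.float64(0.631), np.float64(0.045), np.float64(-0.001)), (np.float64(0.63), np.float64(0.039), np.float64(0.001))]
```

```bash
cat >> h.py <<'E'
import pickle
def goto(p,Rt):
    o=arm.observe(); q=o["eef_rot"]; Rc=R.from_quat([*q[1:],q[0]])
    d=Rc.inv()*R.from_matrix(Rt)
    print("pos",o["position"].round(4),"t",o["t"],"| slide now",Rc.inv().apply(np.array(p)-o["position"]).round(4),"| rot deg",np.degrees(d.as_rotvec()).round(2),"| slide after rot",(np.array(Rt).T@(np.array(p)-o["position"])).round(4))
def down(yaw):
    a=np.radians(yaw); x=np.array([np.cos(a),np.sin(a),0]); z=np.array([0,0,-1.]); return np.c_[x,np.cross(z,x),z]
E
python3 - <<'E'
from h import *
t=pickle.load(open("top0.pkl","rb")); s=pickle.load(open("scene0.pkl","rb"))
c,n,y,z=pickle.load(open("panel.pkl","rb")); P=cloud(s)
np.set_printoptions(suppress=True,precision=4)
for u in (255,270,290,310,330):
    v0=int(135+(82+(4*(u-215)-104)*123/441)/4)
    print(u,[(v,s["image"][v,u].sum(),((P[v,u]-c)@z).round(4)) for v in range(v0-3,v0+4)])
print("tape",ray(t,[(290+575/6,185+145/6)],.02), "dish",ray(t,[(505/1.5,252/1.5)],.02))
print("bbtop", [((P[v,255]-c)@z).round(4) for v in range(145,152)])
goto([.4838,-.2111,.10],down(39.9)); print(arm.observe()["joint_positions"])
E
```

```text
255 [(156, np.uint64(270), np.float64(0.1226)), (157, np.uint64(266), np.float64(0.1195)), (158, np.uint64(382), np.float64(0.1188)), (159, np.uint64(452), np.float64(0.1177)), (160, np.uint64(376), np.float64(0.1154)), (161, np.uint64(365), np.float64(0.1121)), (162, np.uint64(358), np.float64(0.1103))]
270 [(160, np.uint64(284), np.float64(0.1236)), (161, np.uint64(288), np.float64(0.1208)), (162, np.uint64(331), np.float64(0.1181)), (163, np.uint64(509), np.float64(0.1171)), (164, np.uint64(381), np.float64(0.1156)), (165, np.uint64(350), np.float64(0.1134)), (166, np.uint64(357), np.float64(0.1108))]
290 [(166, np.uint64(293), np.float64(0.1224)), (167, np.uint64(292), np.float64(0.1198)), (168, np.uint64(442), np.float64(0.1187)), (169, np.uint64(417), np.float64(0.1169)), (170, np.uint64(376), np.float64(0.1149)), (171, np.uint64(365), np.float64(0.1126)), (172, np.uint64(363), np.float64(0.1102))]
310 [(171, np.uint64(272), np.float64(0.1247)), (172, np.uint64(272), np.float64(0.1218)), (173, np.uint64(300), np.float64(0.1196)), (174, np.uint64(506), np.float64(0.119)), (175, np.uint64(382), np.float64(0.1164)), (176, np.uint64(372), np.float64(0.1153)), (177, np.uint64(370), np.float64(0.1117))]
330 [(177, np.uint64(265), np.float64(0.1232)), (178, np.uint64(262), np.float64(0.12)), (179, np.uint64(366), np.float64(0.1182)), (180, np.uint64(519), np.float64(0.1182)), (181, np.uint64(401), np.float64(0.1155)), (182, np.uint64(385), np.float64(0.1136)), (183, np.uint64(390), np.float64(0.1116))]
tape [[ 0.4906 -0.3335  0.02  ]] dish [[ 0.6029 -0.1975  0.02  ]]
bbtop [np.float64(-0.0116), np.float64(0.1437), np.float64(0.1433), np.float64(0.1423), np.float64(0.1418), np.float64(0.1368), np.float64(0.1354)]
pos [ 0.1797 -0.5982  0.1884] t 0.1 | slide now [-0.2832 -0.4026  0.0887] | rot deg [  -0.06    0.04 -113.18] | slide after rot [ 0.4816 -0.1019  0.0884]
[-1.3745  0.4941  1.3461 -0.      1.3025 -0.0955]
```

Call:
{"op": "step_arm", "data": {"targets": [{"slide": [0, 0, 0], "rot": [0, 0, -8.1], "gripper": 0}, {"slide": [0, 0, 0], "rot": [0, 0, -8.1], "gripper": 0}, {"slide": [0, 0, 0], "rot": [0, 0, -8.1], "gripper": 0}, {"slide": [0, 0, 0], "rot": [0, 0, -8.1], "gripper": 0}, {"slide": [0, 0, 0], "rot": [0, 0, -8.1], "gripper": 0}, {"slide": [0, 0, 0], "rot": [0, 0, -8.1], "gripper": 0}, {"slide": [0, 0, 0], "rot": [0, 0, -8.1], "gripper": 0}, {"slide": [0, 0, 0], "rot": [0, 0, -8.1], "gripper": 0}, {"slide": [0, 0, 0], "rot": [0, 0, -8.1], "gripper": 0}, {"slide": [0, 0, 0], "rot": [0, 0, -8.1], "gripper": 0}, {"slide": [0, 0, 0], "rot": [0, 0, -8.1], "gripper": 0}, {"slide": [0, 0, 0], "rot": [0, 0, -8.1], "gripper": 0}]}}

```text
t: 1.3
position: [0.1791, -0.5951, 0.184]
eef_rot: [-0.005, 0.971, 0.239, 0.0]
wrist_force: [0.3, -0.1, -0.1]
opening: 0.0912
```

Call:
{"op": "step_arm", "data": {"targets": [{"slide": [0, 0, 0], "rot": [0, 0, -6.1], "gripper": 0}, {"slide": [0, 0, 0], "rot": [0, 0, -6.1], "gripper": 0}, {"slide": [0.047, -0.01, 0], "rot": [0, 0, 0], "gripper": 0}, {"slide": [0.047, -0.01, 0], "rot": [0, 0, 0], "gripper": 0}, {"slide": [0.047, -0.01, 0], "rot": [0, 0, 0], "gripper": 0}, {"slide": [0.047, -0.01, 0], "rot": [0, 0, 0], "gripper": 0}, {"slide": [0.047, -0.01, 0], "rot": [0, 0, 0], "gripper": 0}, {"slide": [0.047, -0.01, 0], "rot": [0, 0, 0], "gripper": 0}, {"slide": [0.047, -0.01, 0], "rot": [0, 0, 0], "gripper": 0}, {"slide": [0.047, -0.01, 0], "rot": [0, 0, 0], "gripper": 0}, {"slide": [0, 0, 0], "rot": [0, 0, 0], "gripper": 0}]}}

```text
t: 2.4
position: [0.4175, -0.2771, 0.1837]
eef_rot: [-0.007, 0.938, 0.347, 0.001]
wrist_force: [-0.7, 0.6, 0.3]
opening: 0.0911
```

```bash
python3 - <<'E'
from h import *
goto([.4838,-.2111,.10],down(39.9)); f=eyes.grab_frame("top"); save(f,"top1",(230,120,430,270),4);
f=eyes.grab_frame("scene"); save(f,"sc1",s=1.5)
E
```

```text
pos [ 0.4175 -0.2771  0.1837] t 2.4 | slide now [ 0.0927 -0.0059  0.0844] | rot deg [-0.74 -0.36  0.71] | slide after rot [ 0.0932 -0.0081  0.0837]
```

View pics/sc1.png

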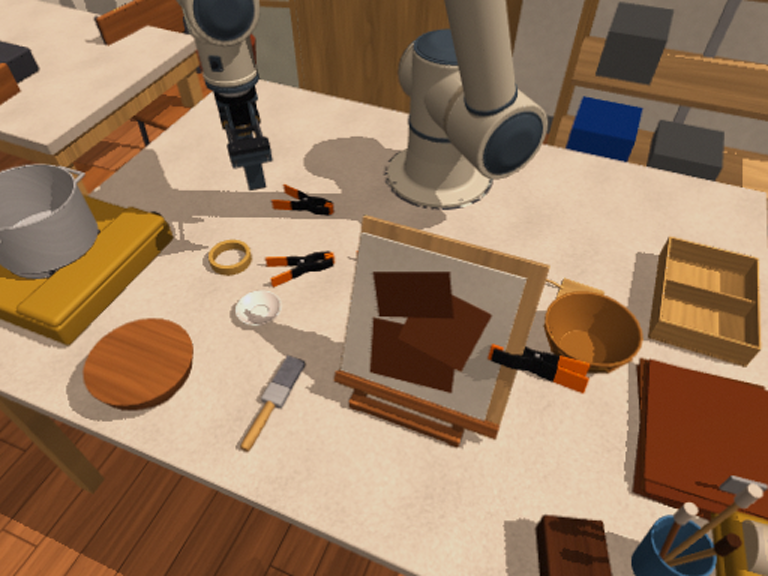

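The gripper body looks narrow seen along its jaw axis, so it should clear the board. Everything else in the scene is still in place. I move above the clamp next.

Call:
{"op": "step_arm", "data": {"targets": [{"slide": [0.046, -0.004, 0.02], "rot": [-0.4, -0.2, 0.4], "gripper": 0}, {"slide": [0.046, -0.004, 0.03], "rot": [-0.3, -0.2, 0.3], "gripper": 0}, {"slide": [0, 0, 0.02], "rot": [0, 0, 0], "gripper": 0}, {"slide": [0, 0, 0], "rot": [0, 0, 0], "gripper": 0}]}}

```text
t: 2.9
position: [0.4795, -0.2206, 0.1138]
eef_rot: [0.002, 0.942, 0.337, -0.001]
wrist_force: [-0.7, -0.7, 0.2]
opening: 0.091
```

```bash
python3 - <<'E'
from h import *
goto([.4838,-.2111,.004],down(39.9)); f=eyes.grab_frame("scene"); save(f,"sc2",(110,90,260,210),5)
E
```

```text
pos [ 0.4795 -0.2206  0.1138] t 2.9 | slide now [ 0.0096 -0.005   0.1097] | rot deg [ 0.22  0.16 -0.53] | slide after rot [ 0.0093 -0.0045  0.1098]
```

View pics/sc2.png

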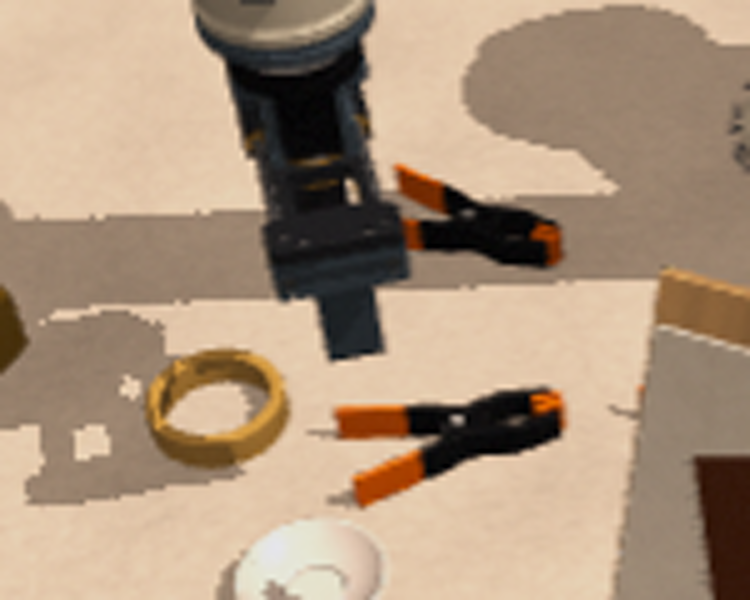

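Call:
{"op": "step_arm", "data": {"targets": [{"slide": [0.009, -0.005, 0], "rot": [0.2, 0.2, -0.5], "gripper": 0}, {"slide": [0, 0, 0.03], "rot": [0, 0, 0], "gripper": 0}, {"slide": [0, 0, 0.03], "rot": [0, 0, 0], "gripper": 0}, {"slide": [0, 0, 0], "rot": [0, 0, 0], "gripper": 0}]}}

```text
t: 3.35
position: [0.4856, -0.2156, 0.0585]
eef_rot: [0.003, 0.941, 0.338, 0.004]
wrist_force: [-0.6, 0.3, 0.9]
opening: 0.0913
```

```bash
python3 - <<'E'
from h import *
goto([.4838,-.2111,.004],down(39.9))
E
```

```text
pos [ 0.4856 -0.2156  0.0585] t 3.35 | slide now [ 0.0013 -0.0051  0.0545] | rot deg [ 0.47 -0.26 -0.34] | slide after rot [ 0.0016 -0.0046  0.0545]
```

Call:
{"op": "step_arm", "data": {"targets": [{"slide": [0.002, -0.005, 0.01], "rot": [0.5, -0.3, -0.3], "gripper": 0}, {"slide": [0, 0, 0.02], "rot": [0, 0, 0], "gripper": 0}, {"slide": [0, 0, 0.015], "rot": [0, 0, 0], "gripper": 0}, {"slide": [0, 0, 0.005], "rot": [0, 0, 0], "gripper": 0}, {"slide": [0, 0, 0], "rot": [0, 0, 0], "gripper": 0}]}}

```text
t: 3.85
position: [0.4866, -0.2127, 0.013]
eef_rot: [0.002, 0.94, 0.34, 0.002]
wrist_force: [-0.8, 1.6, 0.5]
opening: 0.0911
```

```bash
python3 - <<'E'
from h import *
goto([.4838,-.2111,.005],down(39.9)); f=eyes.grab_frame("scene"); save(f,"sc3",(150,110,270,206),6)
E
```

```text
pos [ 0.4866 -0.2127  0.013 ] t 3.85 | slide now [-0.0011 -0.003   0.008 ] | rot deg [ 0.29 -0.08 -0.11] | slide after rot [-0.0011 -0.003   0.008 ]
```

View pics/sc3.png

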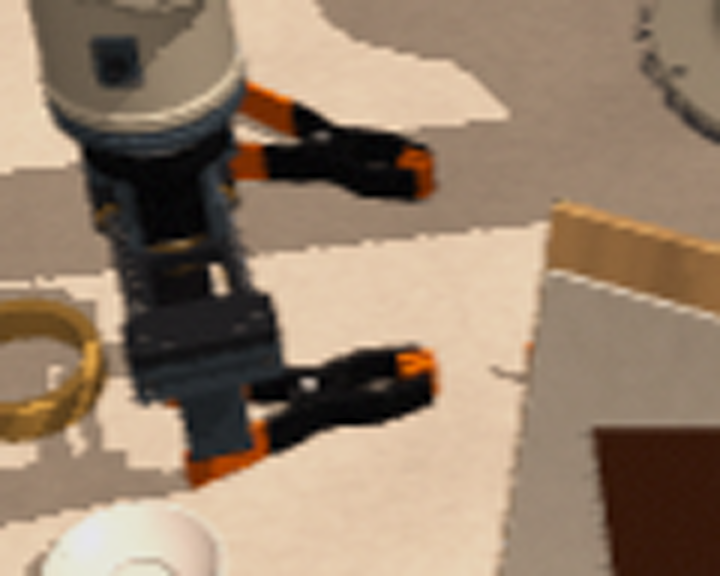

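```bash
python3 - <<'E'
from h import *
f=eyes.grab_frame("scene"); o=arm.observe(); q=o["eef_rot"]; Rc=R.from_quat([*q[1:],q[0]]); p=o["position"]
pts=[]; 
for x in(.0455,.059,-.0455):
    for y in(-.016,.016): pts.append(p+Rc.apply([x,y,0]))
cl=np.array([.4486,-.1689,0]); X=np.array([-.6413,.7673,0]);Y=np.array([-.7673,-.6413,0])
for x,y in((-.075,-.036),(-.055,-.0305),(-.035,-.02)):
    for h in(0,.028): pts.append(cl+x*X+y*Y+[0,0,h])
uv=cv2.projectPoints(np.array(pts),f["rvec"],f["tvec"],f["intrinsics"],f["dist"])[0].reshape(-1,2)
im=cv2.resize(f["image"][110:206,150:270,::-1],None,fx=6,fy=6)
for i,(u,v) in enumerate(uv): 
    k=(int((u-150)*6),int((v-110)*6)); cv2.circle(im,k,3,(0,255,0) if i<6 else (255,0,255),-1); cv2.putText(im,str(i),k,0,.5,(0,0,255))
cv2.imwrite("pics/sc4.png",im); P=cloud(f); 
for v in(178,182,186,188): print([P[v,u].round(3).tolist() for u in (184,188,192)])
E
```

```text
[[0.534, -0.181, 0.079], [0.529, -0.17, 0.078], [0.461, -0.204, -0.001]]
[[0.534, -0.184, 0.06], [0.527, -0.174, 0.057], [0.497, -0.181, 0.023]]
[[0.52, -0.199, 0.02], [0.511, -0.19, 0.014], [0.497, -0.184, 0.003]]
[[0.522, -0.199, 0.012], [0.51, -0.191, 0.003], [0.504, -0.18, 0.002]]
```

View pics/sc4.png

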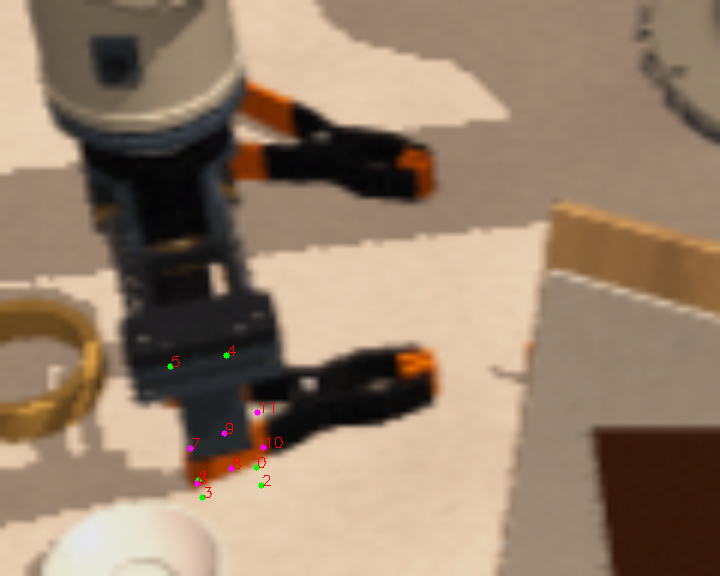

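```bash
python3 - <<'E'
from h import *
o=arm.observe(); q=o["eef_rot"]; Rc=R.from_quat([*q[1:],q[0]]); p=o["position"]; print(p)
for n in("scene","top"):
    f=eyes.grab_frame(n); L=Rc.inv().apply((cloud(f)-p).reshape(-1,3)).reshape(384,512,3)
    im=f["image"].astype(int); bl=(im[...,2]>im[...,0]+3)&(np.abs(L).max(-1)<.15)
    q=L[bl]; print(n,len(q)); 
    for a in np.arange(-.15,.03,.01):
        k=q[(q[:,2]>a)&(q[:,2]<a+.01)]
        if len(k): print(a.round(3),len(k),"x",k[:,0].min().round(3),k[:,0].max().round(3),"y",k[:,1].min().round(3),k[:,1].max().round(3))
    if n=="top": save(f,"top4",(250,150,430,260),4.4)
E
```

```text
[ 0.4869369  -0.21285197  0.0135106 ]
scene 234
-0.15 5 x -0.043 0.02 y -0.019 0.028
-0.14 20 x 0.084 0.089 y -0.025 0.038
-0.13 25 x -0.065 0.088 y -0.031 0.032
-0.12 47 x 0.078 0.084 y -0.033 0.037
-0.11 28 x 0.078 0.083 y -0.032 0.035
-0.09 5 x 0.058 0.06 y -0.008 0.017
-0.08 19 x 0.055 0.061 y -0.011 0.015
-0.07 20 x 0.055 0.059 y -0.012 0.016
-0.06 19 x 0.053 0.059 y -0.012 0.017
-0.05 19 x 0.053 0.058 y -0.011 0.015
-0.04 17 x 0.052 0.057 y -0.01 0.016
-0.03 2 x 0.052 0.053 y 0.004 0.007
-0.01 7 x -0.021 0.071 y -0.034 0.081
0.0 1 x 0.068 0.068 y 0.079 0.079
top 20
-0.15 6 x 0.058 0.073 y -0.001 0.031
-0.13 3 x 0.051 0.055 y -0.001 0.002
0.0 11 x 0.084 0.093 y 0.079 0.091
```

View pics/top4.png

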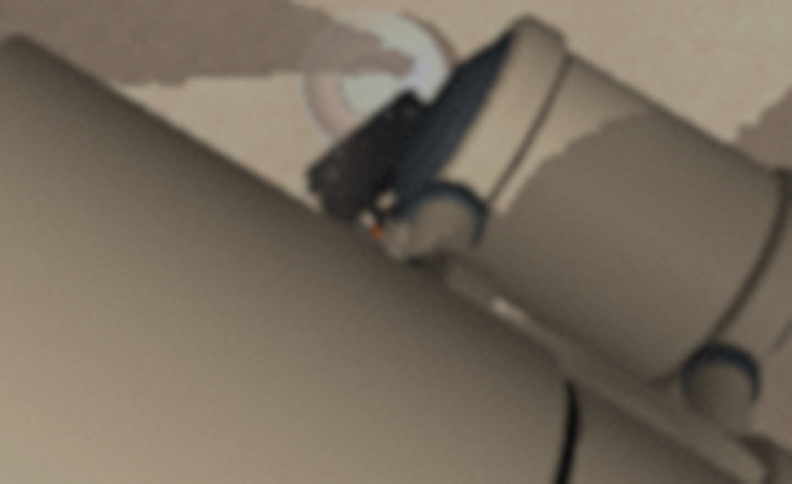

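The visible fingertip sits about 30 mm higher than the reported TCP. I'll go down carefully, watching the force.

Call:
{"op": "step_arm", "data": {"targets": [{"slide": [-0.001, -0.003, 0.006], "rot": [0.2, 0, 0], "gripper": 0}, {"slide": [0, 0, 0.003], "rot": [0, 0, 0], "gripper": 0}, {"slide": [0, 0, 0.002], "rot": [0, 0, 0], "gripper": 0}, {"slide": [0, 0, 0], "rot": [0, 0, 0], "gripper": 0}]}}

```text
t: 4.45
position: [0.4845, -0.2113, 0.0026]
eef_rot: [0.001, 0.94, 0.34, 0.002]
wrist_force: [0.5, -0.1, 0.7]
opening: 0.0914
```

```bash
python3 - <<'E'
from h import *
goto([.4838,-.2111,.005],down(39.9)); f=eyes.grab_frame("scene"); save(f,"sc5",(160,140,240,200),9); print(arm.observe()["wrist_force"])
E
```

```text
pos [ 0.4845 -0.2113  0.0026] t 4.45 | slide now [-0.0004 -0.0006 -0.0025] | rot deg [ 0.22 -0.13 -0.11] | slide after rot [-0.0004 -0.0006 -0.0024]
[ 0.18621379 -0.17623968  0.14355593]
```

View pics/sc5.png

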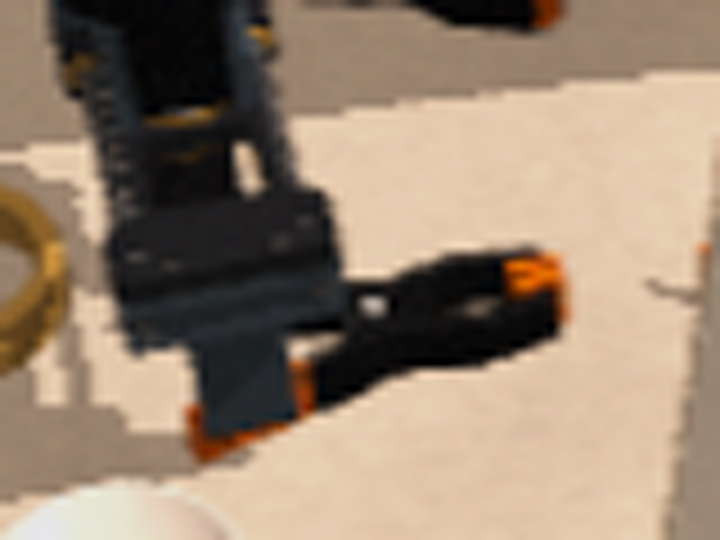

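No contact at reported z = 0.0026, and the fingertip still looks about 30 mm up. I'll keep descending in small guarded steps.

Call:
{"op": "step_arm", "data": {"targets": [{"slide": [0, 0, 0.003], "rot": [0, 0, 0], "gripper": 0}, {"slide": [0, 0, 0], "rot": [0, 0, 0], "gripper": 0}]}}

```text
t: 4.7
position: [0.4846, -0.2114, -0.0005]
eef_rot: [0.001, 0.94, 0.34, 0.002]
wrist_force: [0.2, -0.1, -0.6]
opening: 0.0912
```

Call:
{"op": "step_arm", "data": {"targets": [{"slide": [0, 0, 0.003], "rot": [0, 0, 0], "gripper": 0}, {"slide": [0, 0, 0], "rot": [0, 0, 0], "gripper": 0}]}}

```text
t: 4.9
position: [0.4847, -0.2114, -0.0038]
eef_rot: [0.001, 0.94, 0.34, 0.002]
wrist_force: [-0.5, 0.9, -0.1]
opening: 0.0911
```

Still free at -3.8 mm, so the fingers of this linkage must be drawn back when open. I'll go up and find the tip position at about 32 mm opening.

Call:
{"op": "step_arm", "data": {"targets": [{"slide": [0, 0, -0.04], "rot": [0, 0, 0], "gripper": 0}, {"slide": [0, 0, -0.04], "rot": [0, 0, 0], "gripper": 165}, {"slide": [0, 0, 0], "rot": [0, 0, 0], "gripper": 165}, {"slide": [0, 0, 0], "rot": [0, 0, 0], "gripper": 165}, {"slide": [0, 0, 0], "rot": [0, 0, 0], "gripper": 165}]}}

```text
t: 5.4
position: [0.4837, -0.2109, 0.0776]
eef_rot: [0.0, 0.94, 0.34, 0.001]
wrist_force: [0.4, 0.3, -0.2]
opening: 0.0618
```

```bash
cat > tip.py <<'E'
from h import *
import sys
o=arm.observe(); q=o["eef_rot"]; Rc=R.from_quat([*q[1:],q[0]]); p=o["position"]; print(p,o["opening"],o["t"])
f=eyes.grab_frame("scene"); L=Rc.inv().apply((cloud(f)-p).reshape(-1,3)).reshape(384,512,3)
im=f["image"].astype(int); bl=(im[...,2]>im[...,0]+3)&(np.abs(L).max(-1)<.16)
q=L[bl]
for a in np.arange(-.15,.03,.01):
    k=q[(q[:,2]>a)&(q[:,2]<a+.01)]
    if len(k): print(a.round(3),len(k),"x",np.median(k[:,0]).round(3),k[:,0].max().round(3),"y",k[:,1].min().round(3),k[:,1].max().round(3))
save(f,sys.argv[1],(140,90,260,190),6)
E
python3 tip.py sc6
```

```text
[ 0.48365722 -0.21093789  0.07756007] 0.06180018196556485 5.4
-0.15 6 x 0.016 0.019 y -0.022 0.029
-0.14 22 x 0.088 0.09 y -0.033 0.035
-0.13 39 x 0.084 0.089 y -0.032 0.037
-0.12 58 x 0.081 0.084 y -0.032 0.037
-0.11 30 x 0.081 0.084 y -0.031 0.036
-0.09 12 x -0.034 -0.031 y -0.012 0.019
-0.08 2 x 0.005 0.048 y -0.003 0.001
-0.07 20 x 0.043 0.045 y -0.012 0.016
-0.06 23 x 0.042 0.045 y -0.011 0.017
-0.05 21 x 0.041 0.043 y -0.012 0.016
-0.04 22 x 0.04 0.043 y -0.011 0.017
-0.03 1 x 0.038 0.038 y -0.001 -0.001
```

View pics/sc6.png

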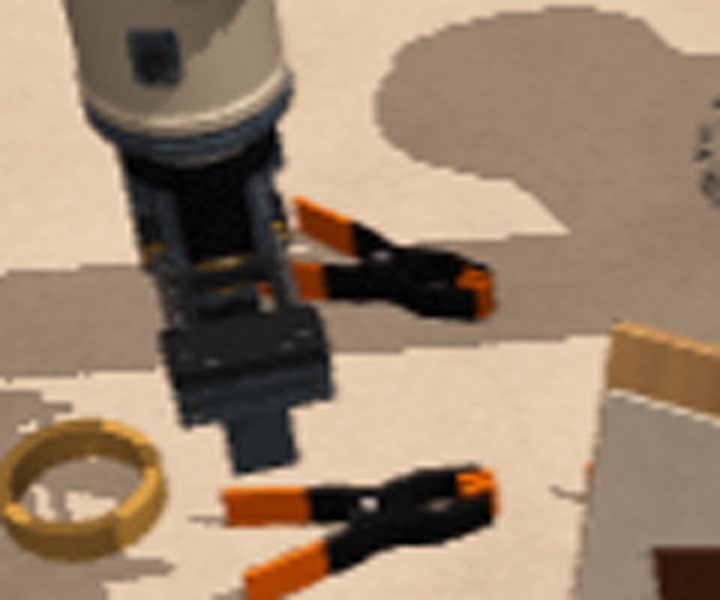

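The fingers move parallel, and the real tips lie about 28 mm short of the reported TCP, so the reported tool length is too long. I'll descend to about -20 mm reported and feel for the table.

Call:
{"op": "step_arm", "data": {"targets": [{"slide": [0, 0, 0], "rot": [0, 0, 0], "gripper": 0}, {"slide": [0, 0, 0], "rot": [0, 0, 0], "gripper": 0}, {"slide": [0, 0, 0], "rot": [0, 0, 0], "gripper": 0}, {"slide": [0, 0, 0.03], "rot": [0, 0, 0], "gripper": 0}, {"slide": [0, 0, 0.03], "rot": [0, 0, 0], "gripper": 0}, {"slide": [0, 0, 0.018], "rot": [0, 0, 0], "gripper": 0}, {"slide": [0, 0, 0.012], "rot": [0, 0, 0], "gripper": 0}, {"slide": [0, 0, 0.004], "rot": [0, 0, 0], "gripper": 0}, {"slide": [0, 0, 0], "rot": [0, 0, 0], "gripper": 0}]}}

```text
t: 6.35
position: [0.4824, -0.2102, -0.0231]
eef_rot: [-0.001, 0.94, 0.34, -0.001]
wrist_force: [0.5, -0.8, -0.2]
opening: 0.0913
```

```bash
python3 tip.py sc7; python3 -c "
from h import *
goto([.4838,-.2111,-.02],down(39.9))"
```

```text
[ 0.4824021  -0.21015608 -0.02305951] 0.09128793546773589 6.35
-0.15 3 x 0.017 0.018 y -0.019 0.025
-0.14 24 x 0.087 0.091 y -0.032 0.038
-0.13 22 x 0.084 0.089 y -0.028 0.032
-0.12 39 x 0.081 0.084 y -0.031 0.037
-0.11 32 x 0.08 0.084 y -0.034 0.035
-0.1 1 x 0.077 0.077 y -0.027 -0.027
-0.08 19 x 0.058 0.061 y -0.012 0.017
-0.07 18 x 0.057 0.06 y -0.011 0.018
-0.06 21 x 0.056 0.06 y -0.041 0.017
-0.05 24 x 0.056 0.072 y -0.142 0.086
-0.04 19 x 0.054 0.072 y -0.01 0.086
pos [ 0.4825 -0.2102 -0.0227] t 6.4 | slide now [ 0.0004  0.0015 -0.0027] | rot deg [-0.14 -0.   -0.11] | slide after rot [ 0.0004  0.0015 -0.0027]
```

View pics/sc7.png

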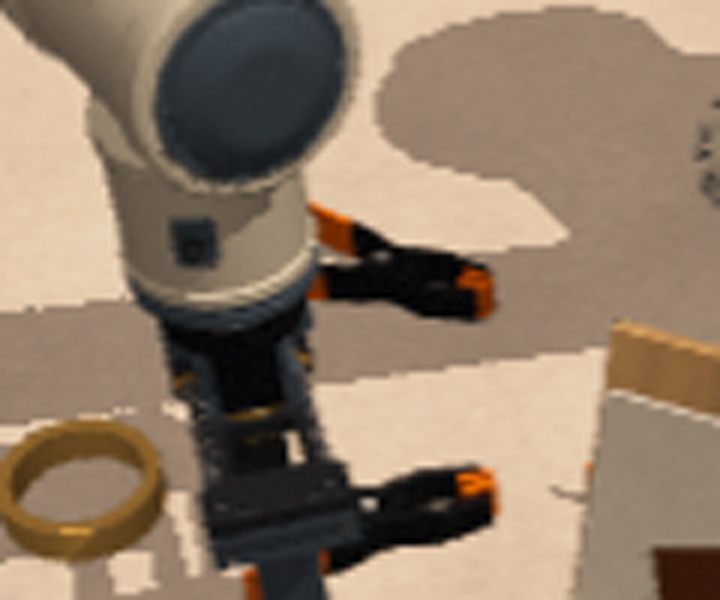

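The fingers now straddle the handles with the tips a few millimetres above the table. Closing.

Call:
{"op": "step_arm", "data": {"targets": [{"slide": [0, 0.001, 0], "rot": [0, 0, 0], "gripper": 255}, {"slide": [0, 0, 0], "rot": [0, 0, 0], "gripper": 255}, {"slide": [0, 0, 0], "rot": [0, 0, 0], "gripper": 255}, {"slide": [0, 0, 0], "rot": [0, 0, 0], "gripper": 255}, {"slide": [0, 0, 0], "rot": [0, 0, 0], "gripper": 255}, {"slide": [0, 0, 0], "rot": [0, 0, 0], "gripper": 255}, {"slide": [0, 0, 0], "rot": [0, 0, 0], "gripper": 255}, {"slide": [0, 0, 0], "rot": [0, 0, 0], "gripper": 255}]}}

```text
t: 7.2
position: [0.4847, -0.2118, -0.0202]
eef_rot: [0.0, 0.94, 0.34, 0.001]
wrist_force: [1.4, 0.5, -2.0]
opening: 0.031
```

```bash
python3 - <<'E'
from h import *
goto([.4838,-.2111,-.02],down(39.9)); f=eyes.grab_frame("scene"); save(f,"sc8",(150,130,250,205),7.5); print(arm.observe()["wrist_force"],arm.observe()["wrist_torque"])
E
```

```text
pos [ 0.4847 -0.2118 -0.0202] t 7.2 | slide now [-0.0002 -0.0011 -0.0002] | rot deg [ 0.08 -0.09 -0.11] | slide after rot [-0.0002 -0.0011 -0.0002]
[-0.14482516  0.51697524 -1.06214712] [-0.01747813 -0.20581997  0.00386064]
```

View pics/sc8.png

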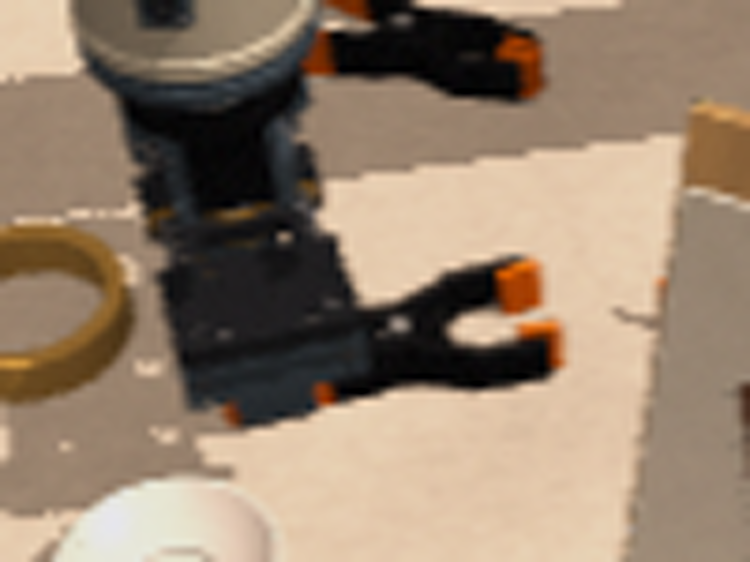

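```bash
cat >> h.py <<'E'
def pose():
    o=arm.observe(); q=o["eef_rot"]; return o["position"],R.from_quat([*q[1:],q[0]])
E
python3 - <<'E'
from h import *
f=pickle.load(open("scene0.pkl","rb")); p,Rc=pose()
for nm,uv,h in(("pin",(203.3,173.1),.028),("tipA",(150+540/7.5,130+262/7.5),.028),("tipB",(150+558/7.5,130+325/7.5),.028)):
    w=ray(f,[uv],h)[0]; print(nm,w.round(4),"tool",Rc.inv().apply(w-p).round(4))
c,n,y,z=pickle.load(open("panel.pkl","rb"))
Rt=np.c_[n,-y,-z]; th=c-.009*n-.136*y-.0185*z; print("throat target",th)
tl=np.array([0,-.077,-.0342])
pk=th-.06*y-Rt@tl; print("standoff tcp",pk, "final",th-Rt@tl); pickle.dump((Rt,th),open("tgt.pkl","wb"))
goto(pk,Rt)
# ledge etc. clearance: fingertips
print("tip at",th-Rt@tl+Rt@[0,0,-.028])
E
```

```text
pin [ 0.4496 -0.1636  0.028 ] tool [ 0.004  -0.0595 -0.0483]
tipA [ 0.3901 -0.1229  0.028 ] tool [-0.0157 -0.1288 -0.0484]
tipB [ 0.4231 -0.0978  0.028 ] tool [ 0.0257 -0.127  -0.0484]
throat target [0.63903999 0.04202023 0.17972861]
standoff tcp [ 0.65446916 -0.09482622  0.14852558] final [ 0.65384309 -0.03482949  0.14852558]
pos [ 0.4847 -0.2118 -0.0202] t 7.25 | slide now [ 0.2056  0.019  -0.1684] | rot deg [-8.21 23.1  38.61] | slide after rot [ 0.2251 -0.1152 -0.084 ]
tip at [ 0.64238139 -0.03494909  0.17407192]
```

Call:
{"op": "step_arm", "data": {"targets": [{"slide": [0, 0, -0.01], "rot": [0, 0, 0], "gripper": 255}, {"slide": [0, 0, -0.03], "rot": [0, 0, 0], "gripper": 255}, {"slide": [0, 0, -0.05], "rot": [0, 0, 0], "gripper": 255}, {"slide": [0, 0, -0.05], "rot": [0, 0, 0], "gripper": 255}, {"slide": [0, 0, -0.05], "rot": [0, 0, 0], "gripper": 255}, {"slide": [0, 0, -0.03], "rot": [0, 0, 0], "gripper": 255}, {"slide": [0, 0, 0], "rot": [0, 0, 0], "gripper": 255}]}}

```text
t: 7.95
position: [0.4828, -0.2111, 0.2099]
eef_rot: [-0.0, 0.94, 0.34, 0.0]
wrist_force: [0.5, -0.5, -2.1]
opening: 0.0314
```

Call:
{"op": "step_arm", "data": {"targets": [{"slide": [0, 0, 0], "rot": [-1.37, 3.85, 6.43], "gripper": 255}, {"slide": [0, 0, 0], "rot": [-1.37, 3.85, 6.43], "gripper": 255}, {"slide": [0, 0, 0], "rot": [-1.37, 3.85, 6.43], "gripper": 255}, {"slide": [0, 0, 0], "rot": [-1.37, 3.85, 6.43], "gripper": 255}, {"slide": [0, 0, 0], "rot": [-1.37, 3.85, 6.43], "gripper": 255}, {"slide": [0, 0, 0], "rot": [-1.37, 3.85, 6.43], "gripper": 255}, {"slide": [0, 0, 0], "rot": [0, 0, 0], "gripper": 255}]}}

```text
t: 8.65
position: [0.4805, -0.2095, 0.21]
eef_rot: [-0.002, 0.977, -0.008, 0.215]
wrist_force: [-0.5, 0.2, -0.7]
opening: 0.0312
```

```bash
python3 - <<'E'
from h import *
Rt,th=pickle.load(open("tgt.pkl","rb"))
y=-Rt[:,1]; goto(th-.09*y-Rt@[0,-.077,-.0342],Rt)
E
```

```text
pos [ 0.4805 -0.2095  0.21  ] t 8.65 | slide now [ 0.1308 -0.087   0.129 ] | rot deg [ 0.26 -0.69 -1.53] | slide after rot [ 0.1346 -0.0829  0.1278]
```

Call:
{"op": "step_arm", "data": {"targets": [{"slide": [0, 0, 0], "rot": [0.26, -0.69, -1.53], "gripper": 255}, {"slide": [0.027, -0.0165, 0.0255], "rot": [0, 0, 0], "gripper": 255}, {"slide": [0.027, -0.0165, 0.0255], "rot": [0, 0, 0], "gripper": 255}, {"slide": [0.027, -0.0165, 0.0255], "rot": [0, 0, 0], "gripper": 255}, {"slide": [0.027, -0.0165, 0.0255], "rot": [0, 0, 0], "gripper": 255}, {"slide": [0.027, -0.0165, 0.0255], "rot": [0, 0, 0], "gripper": 255}, {"slide": [0, 0, 0], "rot": [0, 0, 0], "gripper": 255}]}}

```text
t: 9.35
position: [0.6649, -0.1213, 0.1458]
eef_rot: [0.003, 0.979, 0.02, 0.204]
wrist_force: [0.8, -0.8, -0.6]
opening: 0.0308
```

```bash
python3 - <<'E'
from h import *
Rt,th=pickle.load(open("tgt.pkl","rb"))
y=-Rt[:,1]; goto(th-.06*y-Rt@[0,-.077,-.0342],Rt)
for n,c in(("scene",(160,110,300,215)),("top",(180,90,330,200))):
    f=eyes.grab_frame(n); save(f,n+"9",c,5.3); pickle.dump(f,open(n+"9.pkl","wb"))
E
```

```text
pos [ 0.6649 -0.1213  0.1458] t 9.35 | slide now [-0.0073 -0.0268 -0.0066] | rot deg [0.09 0.59 1.8 ] | slide after rot [-0.0081 -0.0265 -0.0066]
```

View pics/scene9.png

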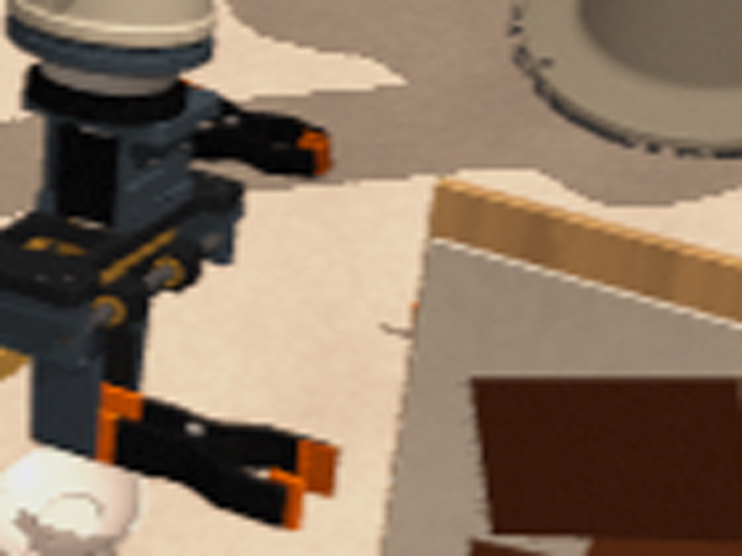

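View pics/top9.png

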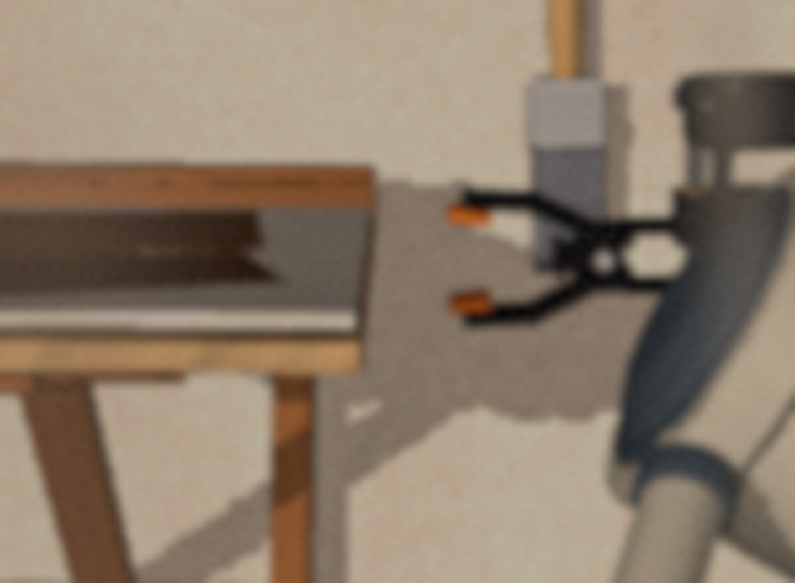

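Top view: the open jaws point at the free edge, pads at about (468,215) and (470,302), backboard edge at about (362,355). I'll measure the clamp's real pose in the panel frame from the depth pictures, after a small correction.

Call:
{"op": "step_arm", "data": {"targets": [{"slide": [-0.008, -0.015, -0.0066], "rot": [0.1, 0.6, 1.8], "gripper": 255}, {"slide": [0, 0, 0], "rot": [0, 0, 0], "gripper": 255}]}}

```text
t: 9.65
position: [0.6509, -0.1082, 0.1494]
eef_rot: [-0.001, 0.978, 0.006, 0.208]
wrist_force: [0.3, 0.4, -1.2]
opening: 0.0311
```

```bash
cat > clip.py <<'E'
from h import *
import sys
np.set_printoptions(suppress=True,precision=4)
c,n,y,z=pickle.load(open("panel.pkl","rb")); Rt,th=pickle.load(open("tgt.pkl","rb"))
p,Rc=pose(); print("pred throat-target (panel x,y,z):",((p+Rc.apply([0,-.077,-.0342])-th)@np.c_[n,y,z]).round(4),"rot err deg",np.degrees((Rc.inv()*R.from_matrix(Rt)).as_rotvec()).round(2),arm.observe()["wrist_force"].round(2))
for nm,cr in(("scene",(170,120,300,215)),("top",(190,100,330,200))):
    f=eyes.grab_frame(nm); save(f,nm+sys.argv[1],cr,5.3)
    L=(cloud(f)-th)@np.c_[n,y,z]; hsv=cv2.cvtColor(f["image"],cv2.COLOR_RGB2HSV)
    near=(abs(L[...,0])<.05)&(L[...,1]>-.11)&(L[...,1]<.055)&(abs(L[...,2])<.05)
    o=near&(hsv[...,0]<16)&(hsv[...,1]>180)&(hsv[...,2]>90); b=near&(hsv[...,2]<70)&(hsv[...,1]<150)
    k,l,st,ce=cv2.connectedComponentsWithStats(o.astype(np.uint8))
    for i in range(1,k):
        if st[i,4]>5: q=L[l==i]; print(nm,"orange",ce[i].round(1),st[i,4],"min",q.min(0),"max",q.max(0),"med",np.median(q,0))
    q=L[b]
    for a in np.arange(-.11,.05,.015):
        s=q[(q[:,1]>a)&(q[:,1]<a+.015)]
        if len(s)>3: print(nm,"black y",a.round(3),len(s),"x",np.percentile(s[:,0],[3,97]),"z",np.percentile(s[:,2],[5,50,95]))
E
python3 clip.py 10
```

```text
pred throat-target (panel x,y,z): [-0.0031 -0.0733  0.0023] rot err deg [0.02 0.14 0.1 ] [ 0.26  0.38 -1.21]
scene orange [223.7 197.1] 96 min [-0.0222 -0.0418 -0.0105] max [ 0.0258 -0.0215  0.0169] med [-0.0174 -0.0279  0.0065]
scene black y -0.11 62 x [-0.0128  0.0165] z [-0.0068  0.009   0.0153]
scene black y -0.095 66 x [-0.0125  0.0186] z [-0.0051  0.0106  0.015 ]
scene black y -0.08 85 x [-0.0212  0.0267] z [-0.0053  0.0079  0.014 ]
scene black y -0.065 84 x [-0.0255  0.0295] z [-0.0058  0.0042  0.0132]
scene black y -0.05 53 x [-0.0259  0.0303] z [-0.0064  0.003   0.0135]
scene black y -0.035 19 x [0.0257 0.0297] z [-0.005   0.0041  0.0132]
top orange [262.6 133.2] 15 min [ 0.017  -0.0375  0.0078] max [ 0.0208 -0.0235  0.0187] med [ 0.0192 -0.0282  0.0153]
top orange [263. 150.] 19 min [-0.0236 -0.0381  0.0076] max [-0.0191 -0.0239  0.0189] med [-0.0205 -0.031   0.0153]
top black y -0.11 55 x [-0.0155  0.0129] z [-0.0027  0.0147  0.018 ]
top black y -0.095 82 x [-0.0161  0.0148] z [0.0079 0.0147 0.0178]
top black y -0.08 89 x [-0.0237  0.0212] z [0.0004 0.0126 0.0168]
top black y -0.065 46 x [-0.0284  0.0262] z [-0.0028  0.013   0.016 ]
top black y -0.05 40 x [-0.0313  0.0273] z [0.006  0.0133 0.016 ]
top black y -0.035 13 x [-0.0311  0.0277] z [0.0087 0.0129 0.0142]
top black y 0.04 7 x [0.0072 0.0082] z [-0.0201  0.0337  0.0475]
```

View pics/top10.png

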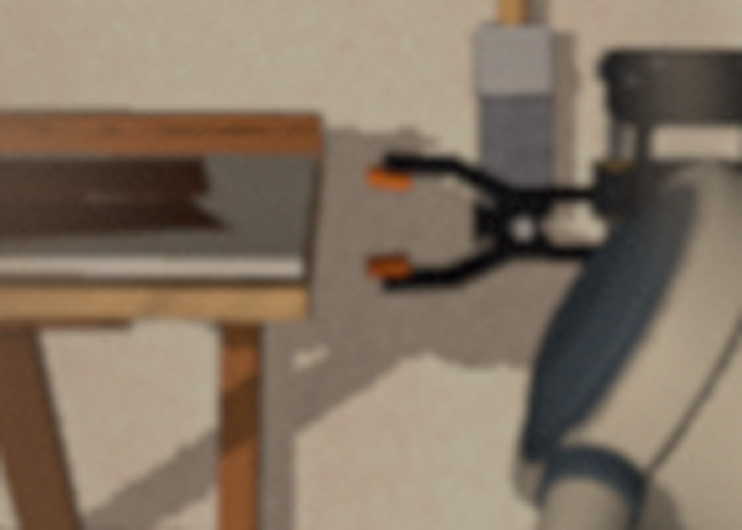

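The clamp is centred on the stack to about 1–2 mm, its height matches, and the rotation error is below 0.2°. I'll advance towards the edge.

Call:
{"op": "step_arm", "data": {"targets": [{"slide": [0, -0.012, 0], "rot": [0, 0, 0], "gripper": 255}, {"slide": [0, -0.012, 0], "rot": [0, 0, 0], "gripper": 255}, {"slide": [0, -0.012, 0], "rot": [0, 0, 0], "gripper": 255}, {"slide": [0, 0, 0], "rot": [0, 0, 0], "gripper": 255}]}}

```text
t: 10.15
position: [0.6526, -0.0741, 0.1511]
eef_rot: [0.001, 0.978, 0.006, 0.209]
wrist_force: [-0.2, -0.3, -1.9]
opening: 0.0311
```

```bash
python3 clip.py 11; python3 - <<'E'
from h import *
c,n,y,z=pickle.load(open("panel.pkl","rb")); t=pickle.load(open("top0.pkl","rb"))
L=(cloud(t)-c)@np.c_[n,y,z]; k=(abs(L[...,1])<.12)&(abs(L[...,2])<.1)&(abs(L[...,0])<.02); print("top-cam panel plane x",np.median(L[k][:,0]),k.sum())
E
```

```text
pred throat-target (panel x,y,z): [-0.0007 -0.0391  0.0027] rot err deg [ 0.23 -0.01  0.18] [-0.25 -0.26 -1.87]
scene orange [199.  189.3] 64 min [-0.018  -0.1095 -0.0094] max [ 0.0228 -0.0921  0.0181] med [ 0.0153 -0.0982  0.0096]
scene orange [232.4 204.6] 37 min [ 0.0208 -0.0038 -0.0108] max [0.0292 0.013  0.0183] med [0.024 0.008 0.008]
scene black y -0.11 127 x [-0.0219  0.03  ] z [0.0016 0.0283 0.0467]
scene black y -0.095 46 x [-0.0113  0.0191] z [-0.0074  0.0072  0.0161]
scene black y -0.08 72 x [-0.0114  0.0192] z [-0.0074  0.0078  0.0161]
scene black y -0.065 62 x [-0.0091  0.0176] z [-0.0074  0.009   0.016 ]
scene black y -0.05 80 x [-0.0164  0.0243] z [-0.0049  0.011   0.0153]
scene black y -0.035 98 x [-0.0233  0.0313] z [-0.0071  0.0045  0.0142]
scene black y -0.02 66 x [-0.0235  0.0324] z [-0.0056  0.0053  0.013 ]
scene black y -0.005 32 x [0.0285 0.033 ] z [-0.0058  0.0043  0.0125]
top orange [248.1 132.7] 18 min [ 0.0166 -0.0025  0.0059] max [0.0222 0.0115 0.019 ] med [0.0197 0.0045 0.0168]
top orange [250.7 149.1] 7 min [-0.021 -0.005  0.009] max [-0.0168 -0.0001  0.0197] med [-0.0187 -0.0026  0.0162]
top black y -0.095 6 x [0.0113 0.0146] z [-0.0028  0.0105  0.0178]
top black y -0.08 33 x [-0.009   0.0147] z [-0.0022  0.0156  0.0195]
top black y -0.065 65 x [-0.014   0.0136] z [0.0072 0.0153 0.0186]
top black y -0.05 110 x [-0.0204  0.0213] z [0.001  0.014  0.0178]
top black y -0.035 49 x [-0.0274  0.0279] z [0.0003 0.014  0.017 ]
top black y -0.02 48 x [-0.0288  0.0287] z [-0.0009  0.0126  0.0166]
top black y -0.005 21 x [-0.0287  0.029 ] z [0.0027 0.0144 0.0173]
top black y 0.04 9 x [0.0071 0.0081] z [-0.0188  0.0308  0.047 ]
top-cam panel plane x -0.0016840009149694563 1617
```

View pics/top11.png

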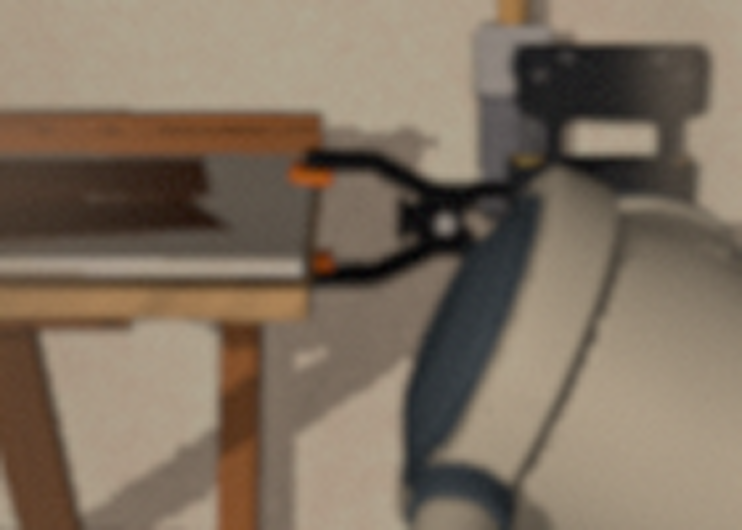

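The jaws straddle the edge. The clamp sits about 3 mm forward of centre, so I correct that while advancing.

Call:
{"op": "step_arm", "data": {"targets": [{"slide": [-0.003, -0.002, 0], "rot": [0, 0, 0], "gripper": 255}, {"slide": [-0.0007, -0.01, 0], "rot": [0, 0, 0], "gripper": 255}, {"slide": [-0.0007, -0.01, 0], "rot": [0, 0, 0], "gripper": 255}, {"slide": [0, -0.005, 0], "rot": [0, 0, 0], "gripper": 255}, {"slide": [0, 0, 0], "rot": [0, 0, 0], "gripper": 255}]}}

```text
t: 10.75
position: [0.6481, -0.0472, 0.149]
eef_rot: [0.002, 0.978, 0.005, 0.21]
wrist_force: [-0.7, 0.2, -1.3]
opening: 0.0312
```

```bash
python3 clip.py 12
```

```text
pred throat-target (panel x,y,z): [-0.0053 -0.0121  0.0025] rot err deg [ 0.3  -0.02  0.11] [-0.71  0.25 -1.29]
scene orange [208.8 191.2] 69 min [-0.0193 -0.087  -0.0095] max [ 0.0154 -0.0626  0.018 ] med [-0.0122 -0.0714  0.0097]
scene orange [242.6 206.8] 36 min [ 0.0158  0.0215 -0.0108] max [0.0274 0.0389 0.0165] med [0.0193 0.0346 0.0093]
scene black y -0.11 61 x [0.0196 0.026 ] z [-0.0007  0.0206  0.0414]
scene black y -0.095 121 x [-0.0213  0.0254] z [-0.0012  0.0245  0.043 ]
scene black y -0.08 94 x [-0.0237  0.0259] z [0.0011 0.0298 0.0467]
scene black y -0.065 63 x [-0.0175  0.0142] z [-0.008   0.007   0.0155]
scene black y -0.05 69 x [-0.0164  0.014 ] z [-0.0078  0.0078  0.0167]
scene black y -0.035 64 x [-0.0124  0.0148] z [-0.0066  0.0088  0.0161]
scene black y -0.02 78 x [-0.0196  0.0214] z [-0.0051  0.0105  0.0149]
scene black y -0.005 46 x [0.019  0.0264] z [-0.0062  0.0049  0.0138]
scene black y 0.01 44 x [0.0218 0.0278] z [-0.0071  0.003   0.0131]
scene black y 0.025 23 x [0.0241 0.0283] z [-0.0072  0.0033  0.0121]
top orange [236.9 134.5] 18 min [0.0121 0.0232 0.0025] max [0.0174 0.0377 0.0197] med [0.015  0.0302 0.0151]
top black y -0.05 34 x [-0.0073  0.0097] z [-0.0025  0.0139  0.0187]
top black y -0.035 71 x [-0.0208  0.0095] z [0.0001 0.0153 0.0187]
top black y -0.02 92 x [-0.0263  0.0167] z [-0.0008  0.0131  0.0167]
top black y -0.005 49 x [-0.0313  0.0234] z [-0.002   0.0132  0.0167]
top black y 0.01 27 x [0.0139 0.0239] z [0.0006 0.0132 0.0159]
top black y 0.025 12 x [0.0205 0.0245] z [0.0043 0.0122 0.0159]
top black y 0.04 9 x [0.0068 0.0078] z [-0.0248  0.0315  0.0432]
```

View pics/top12.png

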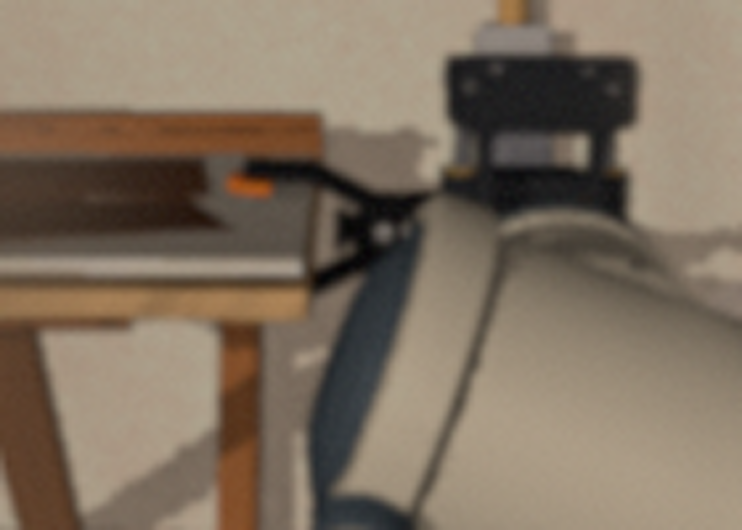

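Centred to about 1 mm with about 11 mm to go. Now gently.

Call:
{"op": "step_arm", "data": {"targets": [{"slide": [0, -0.004, 0], "rot": [0, 0, 0], "gripper": 255}, {"slide": [0, -0.003, 0], "rot": [0, 0, 0], "gripper": 255}, {"slide": [0, 0, 0], "rot": [0, 0, 0], "gripper": 255}]}}

```text
t: 11.15
position: [0.6484, -0.0408, 0.1492]
eef_rot: [0.002, 0.978, 0.005, 0.21]
wrist_force: [0.5, -0.4, -1.0]
opening: 0.0314
```

Call:
{"op": "step_arm", "data": {"targets": [{"slide": [0, -0.0015, 0], "rot": [0, 0, 0], "gripper": 255}, {"slide": [0, 0, 0], "rot": [0, 0, 0], "gripper": 255}]}}

```text
t: 11.35
position: [0.6484, -0.0393, 0.1491]
eef_rot: [0.002, 0.978, 0.005, 0.21]
wrist_force: [-0.0, 0.2, -1.2]
opening: 0.0314
```

Call:
{"op": "step_arm", "data": {"targets": [{"slide": [0, -0.001, 0], "rot": [0, 0, 0], "gripper": 255}, {"slide": [0, 0, 0], "rot": [0, 0, 0], "gripper": 255}]}}

```text
t: 11.55
position: [0.6486, -0.0394, 0.1493]
eef_rot: [0.003, 0.978, 0.005, 0.21]
wrist_force: [-1.2, -0.4, -1.3]
opening: 0.0313
```

Call:
{"op": "step_arm", "data": {"targets": [{"slide": [0, -0.001, 0], "rot": [0, 0, 0], "gripper": 255}, {"slide": [0, 0, 0], "rot": [0, 0, 0], "gripper": 255}]}}

```text
t: 11.75
position: [0.6486, -0.0394, 0.1494]
eef_rot: [0.003, 0.978, 0.005, 0.21]
wrist_force: [-0.1, -1.0, -0.7]
opening: 0.0313
```

Call:
{"op": "step_arm", "data": {"targets": [{"slide": [0, -0.001, 0], "rot": [0, 0, 0], "gripper": 255}, {"slide": [0, 0, 0], "rot": [0, 0, 0], "gripper": 255}]}}

```text
t: 11.95
position: [0.6487, -0.0394, 0.1494]
eef_rot: [0.004, 0.978, 0.005, 0.21]
wrist_force: [-1.1, -1.7, -1.4]
opening: 0.0308
```

The tool stopped at y = -0.0394 with force building in -y, so the throat is touching. I'll hold a gentle, sustained push.

Call:
{"op": "step_arm", "data": {"targets": [{"slide": [0, -0.0015, 0], "rot": [0, 0, 0], "gripper": 255}, {"slide": [0, -0.0015, 0], "rot": [0, 0, 0], "gripper": 255}]}}

```text
t: 12.15
position: [0.6495, -0.0382, 0.1501]
eef_rot: [0.005, 0.977, 0.005, 0.211]
wrist_force: [-1.7, -14.1, 1.8]
opening: 0.0312
```

Call:
{"op": "step_arm", "data": {"targets": [{"slide": [0, -0.002, 0], "rot": [0, 0, 0], "gripper": 255}, {"slide": [0, -0.002, 0], "rot": [0, 0, 0], "gripper": 255}]}}

```text
t: 12.35
position: [0.6509, -0.0366, 0.1514]
eef_rot: [0.007, 0.977, 0.004, 0.213]
wrist_force: [-0.7, -14.5, 1.6]
opening: 0.0311
```

```bash
python3 clip.py 13 | grep -v black; python3 - <<'E'
from h import *
c,n,y,z=pickle.load(open("panel.pkl","rb")); f=eyes.grab_frame("scene"); s=pickle.load(open("scene0.pkl","rb"))
a,b=(f["image"][150:290,280:345].astype(int),s["image"][150:290,280:345].astype(int)); print("diff",abs(a-b).mean())
g=lambda i:cv2.cvtColor(i["image"][140:290,250:340].copy(),cv2.COLOR_RGB2GRAY).astype(np.float32)
print("shift px",cv2.phaseCorrelate(g(s),g(f)))
E
```

```text
pred throat-target (panel x,y,z): [-0.0018 -0.0012  0.0026] rot err deg [ 0.89 -0.41  0.07] [ -0.7  -14.53   1.63]
scene orange [211.8 192.6] 64 min [-0.0161 -0.0738 -0.0084] max [ 0.0221 -0.0547  0.0344] med [ 0.0129 -0.0608  0.0109]
scene orange [246.1 208.5] 35 min [ 0.0169  0.0335 -0.0102] max [0.0293 0.0499 0.017 ] med [0.0219 0.0452 0.0081]
top orange [231.3 133.2] 20 min [0.0164 0.0349 0.0104] max [0.0212 0.0513 0.0191] med [0.0188 0.0442 0.016 ]
diff 9.495860805860806
shift px ((0.7714180582053345, 0.31123099079573535), 0.876834728664822)
```

View pics/scene13.png

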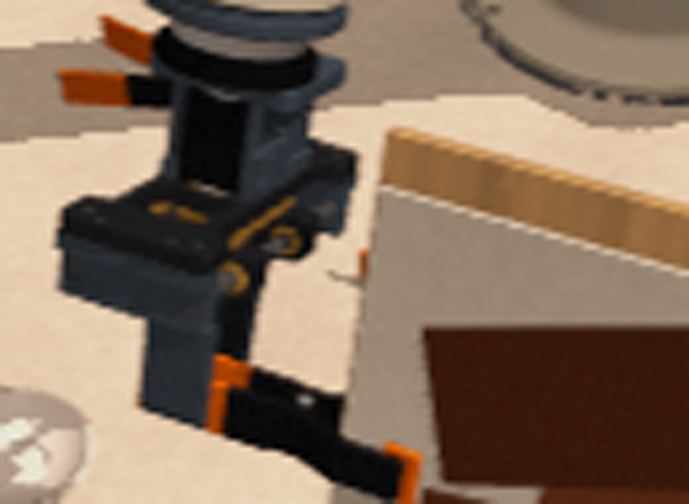

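The throat pressed on the edge with about 14 N, so it is home. The easel has shifted about 0.8 px (2 mm), within tolerance, so no more pushing. I unload and then release.

Call:
{"op": "step_arm", "data": {"targets": [{"slide": [0, 0, 0], "rot": [0, 0, 0], "gripper": 255}, {"slide": [0, 0, 0], "rot": [0, 0, 0], "gripper": 255}]}}

```text
t: 12.7
position: [0.651, -0.0376, 0.1514]
eef_rot: [0.007, 0.977, 0.004, 0.213]
wrist_force: [0.4, -4.7, -3.6]
opening: 0.031
```

```bash
cat > shift.py <<'E'
from h import *
f=eyes.grab_frame("scene"); s=pickle.load(open("scene0.pkl","rb"))
g=lambda i:cv2.cvtColor(i["image"][140:290,262:335].copy(),cv2.COLOR_RGB2GRAY).astype(np.float32)
w=cv2.createHanningWindow((73,150),cv2.CV_32F); print("scene shift px",cv2.phaseCorrelate(g(s),g(f),w))
f=eyes.grab_frame("top"); s=pickle.load(open("top0.pkl","rb"))
g=lambda i:cv2.cvtColor(i["image"][160:215,155:245].copy(),cv2.COLOR_RGB2GRAY).astype(np.float32)
w=cv2.createHanningWindow((90,55),cv2.CV_32F); print("top easel-foot shift px",cv2.phaseCorrelate(g(s),g(f),w), arm.observe()["wrist_force"])
E
python3 shift.py; python3 clip.py 14|grep -v black
```

```text
scene shift px ((1.174577483566516, 0.2983471977437375), 1.042578419664171)
top easel-foot shift px ((-0.17906278214798732, -0.4113443766599083), 0.9995529731114705) [-0.02752298 -6.35393933 -3.76796962]
pred throat-target (panel x,y,z): [-0.0017 -0.0021  0.0025] rot err deg [ 0.96 -0.42  0.08] [-0.03 -6.35 -3.77]
scene orange [211.6 192.8] 67 min [-0.015  -0.0753 -0.0086] max [ 0.0209 -0.0547  0.0338] med [ 0.0129 -0.0619  0.0103]
scene orange [245.7 208.6] 36 min [ 0.0174  0.0319 -0.0089] max [0.0276 0.0489 0.0162] med [0.0218 0.0441 0.0071]
top orange [231.7 133.2] 20 min [ 0.0093  0.0328 -0.0259] max [0.0208 0.0544 0.019 ] med [0.0186 0.0431 0.0147]
```

Call:
{"op": "step_arm", "data": {"targets": [{"slide": [0, 0, 0], "rot": [0, 0, 0], "gripper": 200}, {"slide": [0, 0, 0], "rot": [0, 0, 0], "gripper": 130}, {"slide": [0, 0, 0], "rot": [0, 0, 0], "gripper": 80}, {"slide": [0, 0, 0], "rot": [0, 0, 0], "gripper": 40}, {"slide": [0, 0, 0], "rot": [0, 0, 0], "gripper": 0}, {"slide": [0, 0, 0], "rot": [0, 0, 0], "gripper": 0}, {"slide": [0, 0, 0], "rot": [0, 0, 0], "gripper": 0}, {"slide": [0, 0, 0], "rot": [0, 0, 0], "gripper": 0}]}}

```text
t: 13.7
position: [0.6515, -0.0372, 0.1517]
eef_rot: [0.007, 0.977, 0.004, 0.213]
wrist_force: [0.5, 0.4, 0.3]
opening: 0.0843
```

```bash
python3 shift.py; python3 clip.py 15|grep -v black
```

```text
scene shift px ((1.118479234686042, 0.18863265977769572), 1.0281300288730197)
top easel-foot shift px ((-0.27629545775225495, -0.4459955222534724), 0.9646472779026738) [-0.8319504  -0.14527022 -0.65964396]
pred throat-target (panel x,y,z): [-0.0012 -0.0018  0.0026] rot err deg [ 0.95 -0.47  0.05] [-0.83 -0.15 -0.66]
scene orange [209.  192.8] 150 min [-0.0211 -0.0919 -0.0097] max [ 0.0266 -0.0543  0.0181] med [-0.0135 -0.0686  0.0073]
scene orange [246.4 208.7] 38 min [ 0.0131  0.0318 -0.0118] max [0.0261 0.0495 0.0137] med [0.0159 0.0449 0.0053]
top orange [285.  131.9] 34 min [ 0.02   -0.0979  0.0024] max [ 0.0253 -0.0652  0.0214] med [ 0.0227 -0.0808  0.0173]
top orange [232.4 135.4] 17 min [ 0.0111  0.0327 -0.0018] max [0.014  0.0493 0.0189] med [0.0132 0.042  0.0132]
```

View pics/scene15.png

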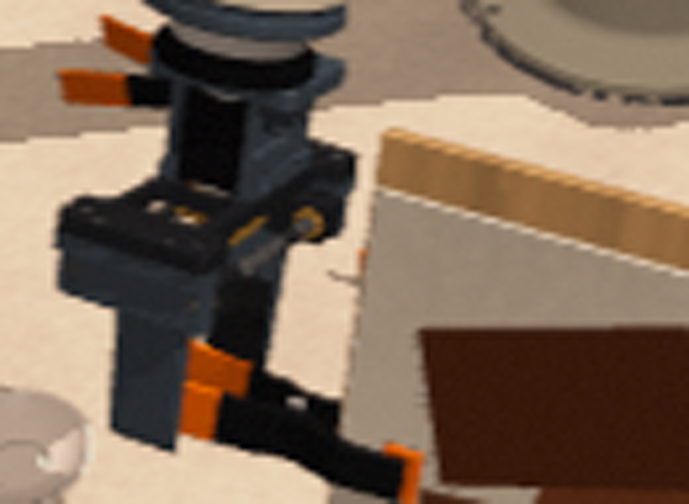

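View pics/top15.png

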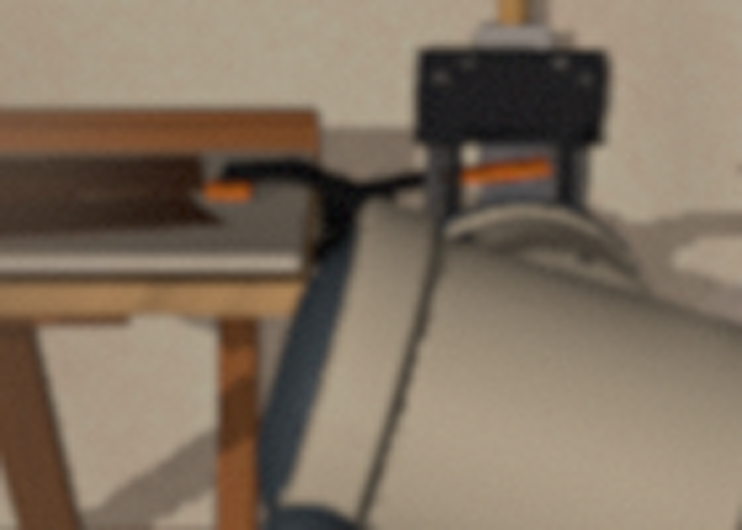

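The clamp has sprung shut on panel and board and the fingers are clear. I retreat up the slope, then away.

Call:
{"op": "step_arm", "data": {"targets": [{"slide": [0, 0, -0.01], "rot": [0, 0, 0], "gripper": 0}, {"slide": [0, 0, -0.02], "rot": [0, 0, 0], "gripper": 0}, {"slide": [0, 0.005, -0.03], "rot": [0, 0, 0], "gripper": 0}, {"slide": [0, 0.03, -0.03], "rot": [0, 0, 0], "gripper": 0}, {"slide": [0, 0.045, 0], "rot": [0, 0, 0], "gripper": 0}, {"slide": [0, 0.045, 0], "rot": [0, 0, 0], "gripper": 0}, {"slide": [0, 0.045, 0], "rot": [0, 0, 0], "gripper": 0}, {"slide": [0, 0, 0], "rot": [0, 0, 0], "gripper": 0}]}}

```text
t: 14.7
position: [0.6122, -0.2106, 0.2452]
eef_rot: [0.008, 0.976, 0.007, 0.215]
wrist_force: [0.2, -0.1, 0.2]
opening: 0.0913
```

```bash
python3 shift.py; python3 clip.py 16; python3 - <<'E'
from h import *
c,n0,y0,z0=pickle.load(open("panel.pkl","rb"))
B=np.c_[n0,y0,z0]
for nm in("scene0",None):
    f=pickle.load(open(nm+".pkl","rb")) if nm else eyes.grab_frame("scene")
    L=(cloud(f)-c)@B
    on=(abs(L[...,0])<.02)
    e=[]; r=[]; 
    for a in np.arange(.03,.12,.01):
        k=on&(abs(L[...,2]-a)<.005); l=L[k][:,1]; e.append(l.min()); l=l[l<.18]; r.append(l.max())
    k=on&(abs(L[...,1])<.1)&(abs(L[...,2])<.1)
    print(nm,"left",np.mean(e),"right",np.mean(r),"plane x",np.median(L[k][:,0]))
E
```

```text
scene shift px ((1.1048053223114067, 0.11792568279540205), 1.0075216084798178)
top easel-foot shift px ((-0.21862672017110185, -0.29666114004307786), 0.9161955342469392) [-0.15595117  0.51486314 -0.13661665]
pred throat-target (panel x,y,z): [-0.0018 -0.1708  0.1044] rot err deg [ 0.88 -0.61  0.44] [-0.16  0.51 -0.14]
scene orange [204.7 193. ] 272 min [-0.0234 -0.102  -0.0101] max [ 0.0314 -0.0554  0.0187] med [ 0.023  -0.0786  0.0067]
scene orange [246.4 208.7] 38 min [ 0.0125  0.0306 -0.013 ] max [0.0248 0.0498 0.0141] med [0.016  0.0441 0.0052]
scene black y -0.065 25 x [-0.0162  0.0227] z [-0.0077  0.0047  0.0134]
scene black y -0.05 74 x [-0.0141  0.0223] z [-0.0088  0.0062  0.0152]
scene black y -0.035 72 x [-0.0086  0.02  ] z [-0.0078  0.0072  0.015 ]
scene black y -0.02 68 x [-0.0091  0.0206] z [-0.0071  0.0092  0.0148]
scene black y -0.005 51 x [0.0021 0.0264] z [-0.0087  0.0052  0.0129]
scene black y 0.01 49 x [0.0209 0.0281] z [-0.0083  0.0028  0.0112]
scene black y 0.025 45 x [0.0193 0.0269] z [-0.0089  0.0017  0.0107]
scene black y 0.04 7 x [0.0229 0.0253] z [-0.0082 -0
[... 369 characters left out ...]
 y -0.065 7 x [-0.0176  0.0192] z [-0.004   0.0057  0.0193]
top black y -0.05 39 x [-0.018   0.0186] z [-0.0028  0.0142  0.0182]
top black y -0.035 71 x [-0.0141  0.0158] z [0.0007 0.0144 0.0177]
top black y -0.02 79 x [-0.014   0.0163] z [0.0025 0.0134 0.0166]
top black y -0.005 88 x [-0.017   0.0225] z [-0.0124  0.0118  0.0157]
top black y 0.01 29 x [0.0083 0.0244] z [-0.0209  0.0117  0.0138]
top black y 0.025 30 x [0.008 0.023] z [-0.0149  0.011   0.0136]
top black y 0.04 9 x [0.0091 0.0213] z [0.0059 0.0137 0.0418]
scene0 left -0.13419524047141462 right 0.16359948224234913 plane x 0.00015564674482976195
None left -0.2202274357311073 right 0.16475775307093354 plane x 0.0009836852995420736
```

View pics/top16.png

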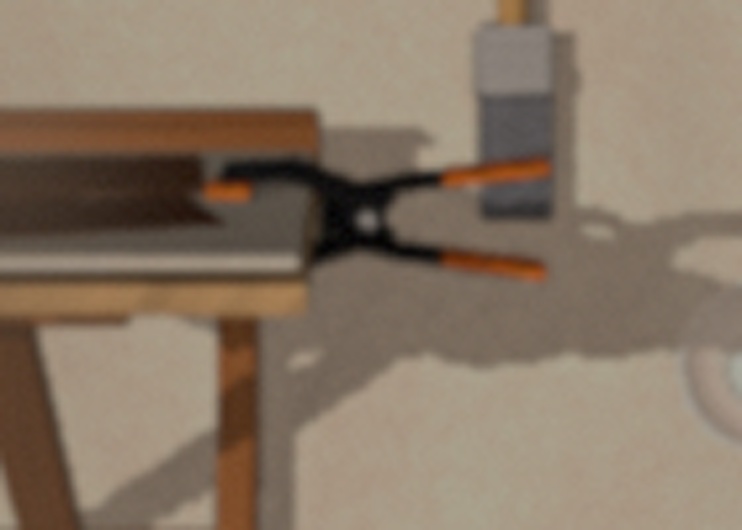

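View pics/scene16.png

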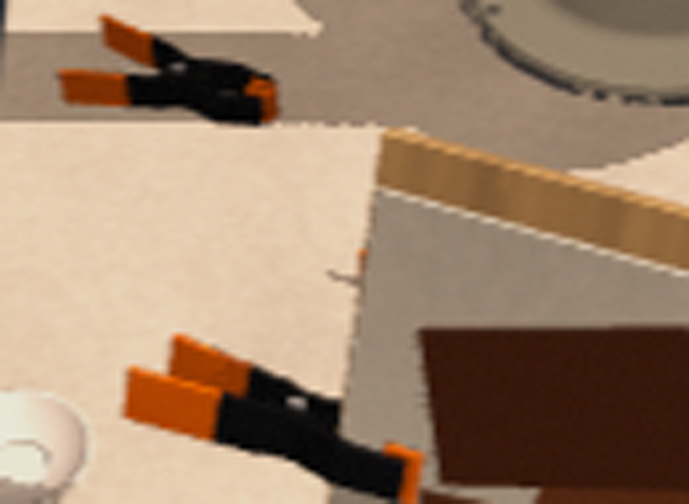

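```bash
python3 -c "
from bench import ticket
print(ticket.finish_job())"
```

```text
the job is handed in; nothing more can be done
None
```

The clamp is on the free edge, gripping panel and backboard together, and the job is handed in at about 15 s of the 42 s allowed. No verdict was reported.

- **Clamp taken:** I used the one farthest from the base, at 0.48 m; the other two were at 0.37 m.
- **Placing:** I slid it on square and about half way up the panel. The squeezed clamp pressed on the backboard's edge for about 0.3 s before I let go and backed off.
- **Last checks:** The clamp sits within about 3 mm of half height and roughly 1–2° from square. The arm is clear, with wrist force near zero. The last pictures show the dish and brush undisturbed; I did not measure the tape roll, bowl or spatula at the end.

**What disagreed or went less well:**
- **Tool length:** The real fingertips lie about 28 mm short of the reported TCP, so I set the grasp height from the camera depth instead.
- **Push force:** The push peaked near 14 N instead of staying gentle. It slid the easel by 1–3 mm; image shift and depth edges gave slightly different values, all under the 6 mm limit.
- **Not measured directly:** I inferred the throat contact force from the wrist force. I did not measure the clamp's final grip force or jaw angle.

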